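# Unstack the paints and lay out the illustrator's desk

### The job

Get the drawing desk ready: take the two stacks of paints apart and set each piece in its own place. Each paintbox goes on the felt mat of its colour, centred and lying along it, each paint pot stands in the round holder of its colour, and the steel paperweight stands in the middle of the pile of postcards. Set everything down gently, without dropping or tipping any of it.

Things in the scene. Friction and masses are not known exactly. Their poses are not given: they have to be found in the camera images.
- paintbox_red: Red lidded metal paintbox, a loose flat box 60 mm (its x) by 100 mm (its y) by 28 mm high, about 160 g. Origin at the centre of its underside, z up. At the start it stands on the desk with one of the two paint pots standing on its lid, near the middle. The easy grasp is across the 60 mm width, which fits a gripper from above.
- paintbox_blue: Blue lidded metal paintbox, a loose flat box 60 mm (its x) by 100 mm (its y) by 28 mm high, about 160 g. Origin at the centre of its underside, z up. At the start it stands on the desk with one of the two paint pots standing on its lid, near the middle. The easy grasp is across the 60 mm width, which fits a gripper from above.
- pot_green: Small round paint pot, white with a green band and a flat green lid, 48 mm in diameter, 45 mm high, straight-sided, about 100 g, loose. Origin at the centre of its underside, z up. At the start it stands on the lid of one of the paintboxes (either one). The steel paperweight stands on its lid at the start.
- pot_yellow: Small round paint pot, white with a yellow band and a flat yellow lid, 48 mm in diameter, 45 mm high, straight-sided, about 100 g, loose. Origin at the centre of its underside, z up. At the start it stands on the lid of one of the paintboxes (either one). Nothing stands on it.
- paperweight: Solid bare-steel cylinder, 30 mm in diameter, 36 mm high, about 190 g, loose. Origin at the centre of its underside, z up. At the start it stands on the lid of the green pot, its underside 73 mm above the desk.
- mat_red: Fixed felt mat, red border with grey middle, 80 mm (its x) by 120 mm (its y), 4 mm thick, lying flat on the desk: the place of the red paintbox, whose long side goes along the mat's long side. Origin at the centre of its underside, z up; top face at z = 4 mm.
- mat_blue: Fixed felt mat, blue border with grey middle, 80 mm (its x) by 120 mm (its y), 4 mm thick, lying flat on the desk: the place of the blue paintbox, whose long side goes along the mat's long side. Origin at the centre of its underside, z up; top face at z = 4 mm.
- holder_green: Fixed round green pot holder, a shallow dish 84 mm across outside, 68 mm inside, rim 10 mm high, inner floor 4 mm above the desk: the place of the green pot, which stands inside the rim. Origin at the centre of its underside, z up.
- holder_yellow: Fixed round yellow pot holder, a shallow dish 84 mm across outside, 68 mm inside, rim 10 mm high, inner floor 4 mm above the desk: the place of the yellow pot, which stands inside the rim. Origin at the centre of its underside, z up.
- postcards: Fixed pile of printed postcards, 66 mm (its x) by 92 mm (its y), 8 mm high, white border with a blue and terracotta picture: the place of the paperweight. Origin at the centre of its underside, z up; top face at z = 8 mm.
There are look-alikes about, which are no part of the job. There is more than one size of the paintbox_red; the job needs the smallest.

How it is judged:
At the end, for the whole second after the job is handed in: Each paintbox lies flat on its colour's mat, within 12 mm of centre and 0.2 rad of its direction; each pot stands on the floor of its colour's holder; the paperweight stands on the postcards within 15 mm of their centre. All upright and at rest (horizontal distance between paintbox_red and mat_red below 0.012 m and angle between the y axis of paintbox_red and the y axis of mat_red, either way round below 0.2 rad and z of paintbox_red in the frame of mat_red below 0.008 m and horizontal distance between paintbox_blue and mat_blue below 0.012 m and angle between the y axis of paintbox_blue and the y axis of mat_blue, either way round below 0.2 rad and z of paintbox_blue in the frame of mat_blue below 0.008 m and horizontal distance between pot_green and holder_green below 0.013 m and z of pot_green in the frame of holder_green below 0.008 m and horizontal distance between pot_yellow and holder_yellow below 0.013 m and z of pot_yellow in the frame of holder_yellow below 0.008 m and horizontal distance between paperweight and postcards below 0.015 m and z of paperweight in the frame of postcards between 0.004 and 0.012 m and angle between each of paintbox_red, paintbox_blue, pot_green, pot_yellow, paperweight's own z axis and vertical below 0.1 rad and linear speed of each of paintbox_red, paintbox_blue, pot_green, pot_yellow, paperweight below 0.02 m/s); the robot touches nothing.
It fails at once if a piece is tipped over (more than 40 degrees) (angle between any of paintbox_red, paintbox_blue, pot_green, pot_yellow, paperweight's own z axis and vertical above 0.7 rad).
It fails at once if a piece is dropped (falls freely by more than about 2 cm) ((linear speed of paintbox_red above 0.65 m/s and contact force between paintbox_red and the fingers below 0.05 N) or (linear speed of paintbox_blue above 0.65 m/s and contact force between paintbox_blue and the fingers below 0.05 N) or (linear speed of pot_green above 0.65 m/s and contact force between pot_green and the fingers below 0.05 N) or (linear speed of pot_yellow above 0.65 m/s and contact force between pot_yellow and the fingers below 0.05 N) or (linear speed of paperweight above 0.65 m/s and contact force between paperweight and the fingers below 0.05 N)).
It also fails if it takes over 134 s, if anything falls off the work surface, if the arm or the gripper's body presses on something with over 40 N, if the wrist force passes 120 N, or if a joint passes its speed limit or range.

### The arm

A 7-joint arm with a two-finger parallel gripper is mounted at the origin on the work surface. World frame = base frame: x ahead of the robot, y to its left, z up, the work surface at z = 0. Lengths are in m, angles in rad, forces in N, time in s.
With the tool pointing down it reaches from about 0.425 to 0.8 m from the base axis. Payload 8.3 kg.
Tool frame: the origin (TCP) lies midway between the tips of the shut fingers; the grasp point (between the pads) lies 19 mm behind it; z points along the fingers, y is the line along which they close (so a half turn about z gives the same grasp; the last joint's range is limited). The gripper opens to 85 mm and grips with 20 to 120 N. Pads are 22 mm wide; open, the fingers measure 114 mm over their backs; the gripper's body (76 mm by 85 mm) begins 54 mm behind the grasp point. The pads swing forward as they close: fully open they stand 13 mm farther back than shut.
Start: joints at [1.121, 0.383, 0.016, 1.37, -0.006, 1.388, -0.046], TCP at [0.236, -0.579, 0.207] pointing down, gripper open.
Joint ranges: [-2.95, 2.95], [-0.25, 2.06], [-1.52, 1.56], [0.18, 2.33], [-1.44, 4.58], [0.02, 2.06], [-3.01, 3.01]. Speed limits (rad/s): [2.39, 2.39, 3.01, 3.01, 3.14, 3.14, 3.14].

### API

Orientations are given as a unit quaternion [x, y, z, w].
In Python, from plant import readout, imaging, order, spotter gives the robot as it stands.
- The arm moves only by the tool drive_tool, never from a script. Its argument "targets" is a list of rows, each an object of numbers: "tx", "ty", "tz": the shift along the world's x, y, z in mm; "wx", "wy", "wz": the turn, a rotation vector about the world's x, y, z in degrees. In form: [{"tx": .., "ty": .., "tz": .., "wx": .., "wy": .., "wz": ..}, ...]. A call has 1 to 8 rows; each row is the pose to reach, as a shift and turn from the pose commanded when the call began; what a row does not reach only later rows make up. A row lasts 1/10 s, in which the tool goes at most 50 mm and 8.59 degrees, less where a joint would pass 70% of its speed; a pose out of reach is approached as far as the arm can. A call with a gripper value outside its range is refused whole. "gripper" is the finger opening in mm, from 0 to 85.4, set as the call begins (left out, the last holds). The fingers move at their own pace and stop on an object; "grip_force" is the grip in N (left out, the last holds). Time passes only in rows, so rows that repeat a pose let the fingers close. It gives the time, the measured TCP pose, the force, the opening and the grip force at its end, in the units of the state.
- readout.get_obs(): the state, without advancing time (a new reading comes with each control period).
- imaging.read_camera(name): name is "side" or "top"; returns a dict with "color" (480x640x3 uint8, red, green, blue), "K" (3x3 intrinsics, pixels), "camera_from_world" (4x4, takes a point from world to camera coordinates). Camera axes: x right, y down, z forward; pixel columns grow to the right and rows downward; lengths in m; the calibration is good to about 2 mm. A picture is of the moment at which its call begins. There is no depth.
- order.close_job(): hands the job in; it is judged then, once.
Trained networks look in the newest picture that a camera, given by its name, has taken for a name from the list of things; names that differ only in an ending like _2 or _b are one class to them, and where a whole thing is asked for, a point or a joint stands for the part that bears it (a point fixed in the world has none). Each returns a list of dicts, best first, with "conf" (0 to 1); they miss things now and then, are a little off and sometimes report something else, mostly with a low value. They report only what shows in the picture. A call takes as long as a camera call. They do not tell look-alikes from the thing itself.
- spotter.search_frame(label, camera): "bbox" ([left, top, right, bottom] in pixels, round what is visible of it).
- spotter.cut_out(label, camera): "region" (480x640 bool, what is visible of it) and "bbox" ([left, top, right, bottom] in pixels, round what is visible of it).
- spotter.spot_point(label, camera): "centre" ([column, row] in pixels: a listed point, or the origin of a listed thing).
The state is a dict: "clock": time; "joint_pos": joint angles; "qd": joint speeds; "tau": joint torques, N m; "ee_pos": TCP position; "orientation": TCP orientation; "contact_force": force on the tool from outside, world axes, zero at the start; "ft_torque": the same for the moment, N m; "grip_width": opening from 0.0 (shut) to 1.0 (fully open); "finger_force": force on a finger pad.
Only numpy, scipy, OpenCV 4.12 (cv2) and the standard library are available. Lean on these libraries where they do the work, as an engineer would, in place of code of your own. Each camera call takes 0.05 s, during which the arm holds its last target. There are 200 camera calls.

## Working session

There is one attempt and no reset: what is moved stays moved. The work goes in short steps, Python scripts to look and compute and a tool call to move; the robot and the scene stay as the last step left them, time stands still between calls to the robot, and variables do not carry over. Pictures are saved under pics/ and viewed, at most 14 in all, crops included, and the job is handed in when it is done.

Besides the shell and the picture viewer there is one more tool, called after "Emit:" as name(argument=value, ...) on one line, values as JSON. drive_tool: Moves the arm, as the interface text tells. Its arguments: {"type":"object","properties":{"targets":{"type":"array","items":{"type":"object","properties":{"tx":{"type":"number"},"ty":{"type":"number"},"tz":{"type":"number"},"wx":{"type":"number"},"wy":{"type":"number"},"wz":{"type":"number"}}}},"gripper":{"type":"number"},"grip_force":{"type":"number"}},"required":["targets"]}

```bash
mkdir -p pics; cat > h.py <<'E'
import numpy as np, cv2
from plant import readout, imaging, order, spotter
def pix2w(im,uv,z):
    K=np.array(im["K"]);T=np.array(im["camera_from_world"]);R=T[:3,:3];t=T[:3,3]
    d=R.T@np.linalg.inv(K)@np.array([uv[0],uv[1],1.]);c=-R.T@t
    return c+d*(z-c[2])/d[2]
def w2pix(im,p):
    K=np.array(im["K"]);T=np.array(im["camera_from_world"]);q=K@(T[:3,:3]@np.array(p)+T[:3,3]);return q[:2]/q[2]
def save(im,n): cv2.imwrite("pics/"+n+".png",im["color"][:,:,::-1])
E
python3 - <<'E'
from h import *
for c in("top","side"):
    im=imaging.read_camera(c);save(im,c+"0")
    T=np.array(im["camera_from_world"]);print(c,-T[:3,:3].T@T[:3,3],T[2,:3],im["K"][0])
    for l in "paintbox_red paintbox_blue pot_green pot_yellow paperweight mat_red mat_blue holder_green holder_yellow postcards".split():
        print(l,[(round(r["conf"],2),np.round(r["bbox"]).astype(int).tolist()) for r in spotter.search_frame(l,c)[:4]])
o=readout.get_obs();print(o)
E
```

```text
top [ 0.42811051 -0.00643854  1.11795214] [ 0.08449616  0.01149955 -0.99635745] [506.79931892   0.         322.72478515]
paintbox_red [(0.78, [246, 102, 320, 169]), (0.73, [162, 313, 230, 387]), (0.69, [180, 177, 231, 215]), (0.57, [454, 177, 480, 205])]
paintbox_blue [(0.57, [438, 175, 487, 216])]
pot_green [(0.61, [189, 185, 212, 205])]
pot_yellow [(0.59, [451, 181, 481, 203])]
paperweight [(0.48, [188, 182, 205, 200])]
mat_red [(0.58, [264, 192, 320, 226]), (0.51, [358, 191, 395, 227])]
mat_blue [(0.86, [256, 242, 312, 285])]
holder_green [(0.79, [432, 244, 477, 281])]
holder_yellow [(0.85, [357, 189, 395, 226])]
postcards [(0.94, [177, 261, 214, 289]), (0.57, [264, 191, 320, 229])]
side [0.46344401 0.90623074 0.61194852] [ 0.08032467 -0.85450261 -0.51319903] [533.55445848   0.         318.90678529]
paintbox_red [(0.73, [174, 260, 232, 316]), (0.57, [217, 336, 281, 388]), (0.17, [334, 356, 381, 407])]
paintbox_blue [(0.75, [289, 196, 322, 222])]
pot_green [(0.97, [238, 323, 268, 358])]
pot_yellow [(0.9, [291, 179, 313, 204])]
paperweight [(0.9, [241, 305, 261, 335])]
mat_red [(0.9
[... 244 characters left out ...]
t_pos': array([ 1.12109585,  0.38339539,  0.01637797,  1.37012681, -0.00628369,
        1.38822422, -0.04653812]), 'qd': array([ 0.00204998,  0.00104652,  0.0006359 , -0.00033385, -0.00154196,
        0.00267944, -0.00028142]), 'tau': array([-3.36182666e-04, -6.27346444e+01,  8.42527058e-01, -3.72084689e+01,
        1.62889017e-02,  2.62636720e-03, -1.01961217e-05]), 'ee_pos': array([ 0.23580175, -0.57876732,  0.2072699 ]), 'orientation': array([ 9.81353390e-01,  1.92212177e-01,  1.33329721e-05, -5.66759545e-05]), 'contact_force': array([ 0.80741884,  0.52372144, -0.0762555 ]), 'ft_torque': array([-0.013426  , -0.05971163, -0.01280879]), 'finger_force': 0.0, 'grip_width': 1.0036761567981571}
```

View pics/top0.png

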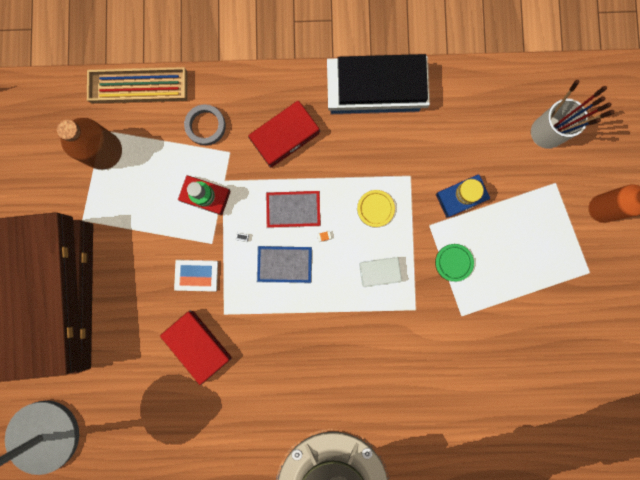

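View pics/side0.png

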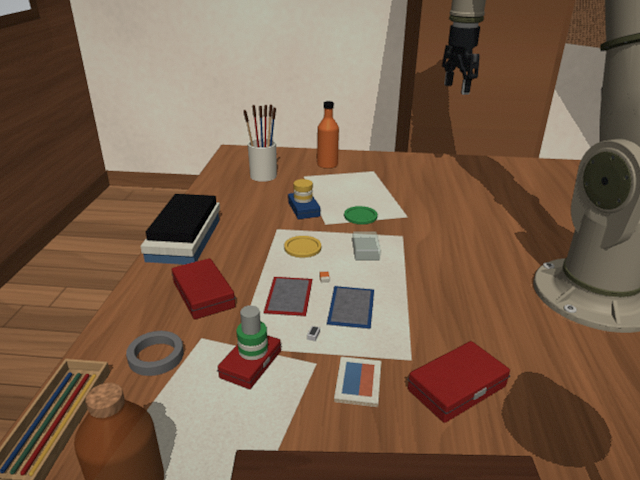

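The top view shows the red box with the green pot and paperweight at (204,195), and the blue box with the yellow pot at (464,196). The mats are at (293,209) red and (285,264) blue. The holders are at (376,209) yellow and (455,262) green, and the postcards are at (196,276). The two bigger red boxes, at (284,134) and (196,347), are look-alikes. Next I'll measure by fitting silhouettes.

```bash
cat > m.py <<'E'
from h import *
from scipy.optimize import minimize
def cmask(im,col,roi):
    h=cv2.cvtColor(im["color"],cv2.COLOR_RGB2HSV);H,S,V=[h[...,i].astype(int) for i in range(3)]
    m={"red":((H<5)|(H>172))&(S>160)&(V>50),"blue":(H>100)&(H<130)&(S>110)&(V>20),"green":(H>45)&(H<85)&(S>110)&(V>40),
       "yellow":(H>20)&(H<32)&(S>150)&(V>110),"white":(S<60)&(V>140)|((H>95)&(H<125)&(S>80))}[col]
    z=np.zeros_like(m);l,t,r,b=roi;z[t:b,l:r]=m[t:b,l:r]
    n,L,st,_=cv2.connectedComponentsWithStats(z.astype(np.uint8),connectivity=8)
    out=np.zeros(m.shape,np.uint8)
    for i in range(1,n):
        if st[i,4]>=25: out[L==i]=1
    return out
def hull(m):
    p=cv2.convexHull(cv2.findNonZero(m));o=np.zeros_like(m);cv2.fillConvexPoly(o,p,1);return o
def rast(im,P):
    q=np.array([w2pix(im,p) for p in P]);h=cv2.convexHull(q.astype(np.float32))
    o=np.zeros((480*4,640*4),np.uint8);cv2.fillConvexPoly(o,np.round((h+.5)*4).astype(np.int32),1)
    return cv2.resize(o.astype(np.float32),(640,480),interpolation=cv2.INTER_AREA)
def verts(shape,x,y,a,z0):
    if len(shape)==3:
        w,l,h=shape;c=np.array([[i*w/2,j*l/2] for i in(-1,1) for j in(-1,1)])
    else:
        d,h=shape;t=np.linspace(0,2*np.pi,40);c=d/2*np.c_[np.cos(t),np.sin(t)]
    R=np.array([[np.cos(a),-np.sin(a)],[np.sin(a),np.cos(a)]]);c=c@R.T+[x,y]
    return [[*q,z] for q in c for z in(z0,z0+h)]
def fit(views,shape,x0,z0):
    # views: list of (im,hullmask)
    def cost(p):
        return sum(np.abs(rast(im,verts(shape,p[0]/1e3,p[1]/1e3,p[2]/30,z0))-m).sum()/m.sum() for im,m in views)
    best=None
    for a in ([0,.4,.8,1.2,1.6,2.0,2.4,2.8] if len(shape)==3 else [0]):
        s=np.array([x0[0]*1e3,x0[1]*1e3,a*30])
        r=minimize(cost,s,method="Nelder-Mead",options=dict(initial_simplex=[s,s+[8,0,0],s+[0,8,0],s+[0,0,6]],maxiter=90))
        if best is None or r.fun<best.fun: best=r
    return np.round([best.x[0],best.x[1],np.degrees(best.x[2]/30)],1),round(best.fun,3)
E
cat > r.py <<'E'
from m import *
T=imaging.read_camera("top");S=imaging.read_camera("side")
jobs=[("paintbox_red","red",(172,170,238,222),(215,345,285,390),(.06,.1,.028),0),
("paintbox_blue","blue",(430,170,495,220),(280,190,325,222),(.06,.1,.028),0),
("mat_red","red",(258,185,325,233),(258,270,318,322),(.08,.12,.004),0),
("mat_blue","blue",(250,238,320,290),(320,280,378,332),(.08,.12,.004),0),
("holder_green","green",(428,238,480,288),(338,202,384,228),(.084,.01),0),
("holder_yellow","yellow",(352,185,400,232),(280,232,326,262),(.084,.01),0),
("postcards","white",(172,257,221,294),(330,352,388,408),(.066,.092,.008),0),
("pot_yellow_lid","yellow",(452,174,490,208),None,(.048,.001),.072)]
for n,c,rt,rs,sh,z in jobs:
    try:
        mt=hull(cmask(T,c,rt));ys,xs=np.nonzero(mt);x0=pix2w(T,(xs.mean(),ys.mean()),z+sh[-1])
        print(n,"top",fit([(T,mt)],sh,x0,z),end=" ")
        if rs:
            ms=hull(cmask(S,c,rs));print("side",fit([(S,ms)],sh,x0,z),end="")
        print()
    except Exception as e: print(n,e)
for l,sh,z in(("pot_green",(.048,.045),.028),("pot_yellow",(.048,.045),.028),("paperweight",(.03,.036),.073)):
    for c,im in(("top",T),("side",S)):
        r=spotter.cut_out(l,c)[0];m=hull(r["region"].astype(np.uint8));ys,xs=np.nonzero(m)
        x0=pix2w(im,(xs.mean(),ys.mean()),z+sh[1]/2);print(l,c,r["conf"],fit([(im,m)],sh,x0,z))
E
time python3 r.py
```

```text
paintbox_red top (array([635.7, 265.5, -20.8]), np.float64(0.107)) side (array([634.2, 266.5, 163.4]), np.float64(0.364))
paintbox_blue top (array([ 618.5, -301.6,   23.4]), np.float64(0.097)) side (array([ 617.2, -301.1,   18.2]), np.float64(0.249))
mat_red top (array([6.018e+02, 7.240e+01, 5.000e-01]), np.float64(0.066)) side (array([5.999e+02, 7.230e+01, 4.000e-01]), np.float64(0.053))
mat_blue top (array([477.6,  93.3, 179. ]), np.float64(0.079)) side (array([477.8,  93.5, 177.7]), np.float64(0.045))
holder_green top (array([ 473.6, -279.8,   14. ]), np.float64(0.071)) side (array([ 471.4, -278.9,    6.2]), np.float64(0.163))
holder_yellow top (array([ 597.6, -112.3,    7.1]), np.float64(0.103)) side (array([ 596.3, -113.3,    8.5]), np.float64(0.148))
postcards top (array([458.8, 287.8, 177.6]), np.float64(0.029)) side (array([454.1, 281. , 170.8]), np.float64(0.261))
pot_yellow_lid top (array([ 619.6, -304.5,    4.9]), np.float64(0.066)) 
pot_green top 0.6 (array([629.6, 263.4,   2.1]), np.float64(0.235))
pot_green side 0.81 (array([630.5, 264. ,  13.6]), np.float64(0.147))
pot_yellow top 0.76 (array([ 620.8, -305.7,   10.4]), np.float64(0.093))
pot_yellow side 0.85 (array([ 621.9, -300.6,   13.3]), np.float64(0.054))
paperweight top 0.5 (array([630.5, 264.5,  16.2]), np.float64(0.078))
paperweight side 0.96 (array([630.5, 266.1,  11.5]), np.float64(0.089))
real	0m28.615s
user	0m42.794s
sys	0m6.573s
```

Emit:
drive_tool(targets=[{"tx":20,"ty":42,"wz":8},{"tx":40,"ty":84,"wz":16},{"tx":60,"ty":126,"wz":24},{"tx":80,"ty":168,"wz":32},{"tx":100,"ty":210,"wz":40},{"tx":120,"ty":252,"wz":48},{"tx":140,"ty":294,"wz":56},{"tx":160,"ty":336,"wz":64}], gripper=60)

```text
validation failed for argument at $.ta...
```

Emit:
drive_tool(targets=[{"tx":25,"ty":42,"wz":3.8},{"tx":50,"ty":84,"wz":3.8},{"tx":75,"ty":126,"wz":3.8},{"tx":100,"ty":168,"wz":3.8},{"tx":125,"ty":210,"wz":3.8},{"tx":150,"ty":252,"wz":3.8},{"tx":175,"ty":294,"wz":3.8},{"tx":200,"ty":336,"wz":3.8}])

```text
validation failed for argument at $.ta...
```

Emit:
drive_tool(targets=[{"tx":20,"ty":42,"tz":0,"wx":0,"wy":0,"wz":8},{"tx":160,"ty":336,"tz":0,"wx":0,"wy":0,"wz":64},{"tx":160,"ty":336,"tz":0,"wx":0,"wy":0,"wz":64},{"tx":160,"ty":336,"tz":0,"wx":0,"wy":0,"wz":64},{"tx":160,"ty":336,"tz":0,"wx":0,"wy":0,"wz":64},{"tx":160,"ty":336,"tz":0,"wx":0,"wy":0,"wz":64},{"tx":160,"ty":336,"tz":0,"wx":0,"wy":0,"wz":64},{"tx":160,"ty":336,"tz":0,"wx":0,"wy":0,"wz":64}], gripper=60)

```text
clock: 2.3
ee_pos: [0.3977, -0.2384, 0.2078]
orientation: [0.727, 0.687, 0.0, 0.0]
contact_force: [0.1, -0.8, -0.4]
grip_width: 0.705
finger_force: 0.0
```

Emit:
drive_tool(targets=[{"tx":160,"ty":350,"tz":0,"wx":0,"wy":0,"wz":4},{"tx":160,"ty":350,"tz":0,"wx":0,"wy":0,"wz":4},{"tx":160,"ty":350,"tz":0,"wx":0,"wy":0,"wz":4},{"tx":160,"ty":350,"tz":0,"wx":0,"wy":0,"wz":4},{"tx":160,"ty":350,"tz":0,"wx":0,"wy":0,"wz":4},{"tx":160,"ty":350,"tz":0,"wx":0,"wy":0,"wz":4},{"tx":160,"ty":350,"tz":0,"wx":0,"wy":0,"wz":4},{"tx":160,"ty":350,"tz":0,"wx":0,"wy":0,"wz":4}])

```text
clock: 3.1
ee_pos: [0.5566, 0.1104, 0.2073]
orientation: [0.706, 0.709, 0.001, -0.0]
contact_force: [0.1, -0.4, 0.4]
grip_width: 0.703
finger_force: 0.0
```

Emit:
drive_tool(targets=[{"tx":25,"ty":50,"tz":0,"wx":0,"wy":0,"wz":0},{"tx":50,"ty":100,"tz":0,"wx":0,"wy":0,"wz":0},{"tx":75,"ty":158,"tz":0,"wx":0,"wy":0,"wz":0},{"tx":75,"ty":158,"tz":0,"wx":0,"wy":0,"wz":0},{"tx":75,"ty":158,"tz":0,"wx":0,"wy":0,"wz":0},{"tx":75,"ty":158,"tz":0,"wx":0,"wy":0,"wz":0}])

```text
clock: 3.7
ee_pos: [0.6309, 0.2652, 0.2064]
orientation: [0.706, 0.708, -0.001, -0.0]
contact_force: [-0.0, -0.9, 0.4]
grip_width: 0.703
finger_force: 0.0
```

Emit:
drive_tool(targets=[{"tx":0,"ty":0,"tz":-40,"wx":0,"wy":0,"wz":0},{"tx":0,"ty":0,"tz":-80,"wx":0,"wy":0,"wz":0},{"tx":0,"ty":0,"tz":-105,"wx":0,"wy":0,"wz":0},{"tx":0,"ty":0,"tz":-120,"wx":0,"wy":0,"wz":0},{"tx":0,"ty":0,"tz":-126,"wx":0,"wy":0,"wz":0},{"tx":0,"ty":0,"tz":-126,"wx":0,"wy":0,"wz":0}])

```text
clock: 4.3
ee_pos: [0.6312, 0.2643, 0.0816]
orientation: [0.707, 0.708, 0.0, 0.0]
contact_force: [0.3, 0.2, -0.6]
grip_width: 0.704
finger_force: 0.0
```

Emit:
drive_tool(targets=[{"tx":0,"ty":0,"tz":0,"wx":0,"wy":0,"wz":0},{"tx":0,"ty":0,"tz":0,"wx":0,"wy":0,"wz":0},{"tx":0,"ty":0,"tz":0,"wx":0,"wy":0,"wz":0},{"tx":0,"ty":0,"tz":0,"wx":0,"wy":0,"wz":0},{"tx":0,"ty":0,"tz":0,"wx":0,"wy":0,"wz":0},{"tx":0,"ty":0,"tz":0,"wx":0,"wy":0,"wz":0},{"tx":0,"ty":0,"tz":0,"wx":0,"wy":0,"wz":0},{"tx":0,"ty":0,"tz":0,"wx":0,"wy":0,"wz":0}], gripper=20, grip_force=45)

```text
clock: 5.1
ee_pos: [0.6314, 0.266, 0.0833]
orientation: [0.706, 0.708, 0.001, 0.0]
contact_force: [-2.0, -0.5, 5.8]
grip_width: 0.298
finger_force: 43.9
```

```bash
python3 - <<'E'
from h import *
im=imaging.read_camera("side");cv2.imwrite("pics/g1.png",cv2.resize(im["color"][230:430,130:390,::-1],None,fx=2.5,fy=2.5))
print(readout.get_obs()["ee_pos"])
E
```

```text
[0.63141368 0.26600069 0.08337272]
```

View pics/g1.png

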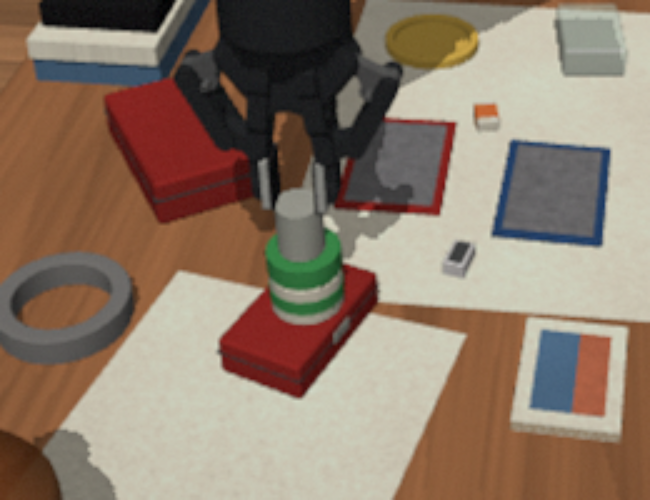

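The side crop shows the fingers beside the upper rear of the paperweight, with tips near crop (268,207) and (322,212). The opening reads 25 mm instead of 30, so the grasp is off. I'll project the TCP into both cameras to see why.

```bash
python3 - <<'E'
from h import *
p=readout.get_obs()["ee_pos"]
out=[]
for c,(l,t,r,b) in(("side",(210,290,300,380)),("top",(150,150,250,250))):
    im=imaging.read_camera(c);s=im["color"][t:b,l:r,::-1];k=4
    s=cv2.resize(s,(390,390),interpolation=cv2.INTER_CUBIC);k=390/(r-l)
    for q,col in((p,(255,0,255)),(p+[0,0,.019],(255,255,0)),([.6305,.2655,.109],(0,255,255)),([.6305,.2655,.073],(255,255,255))):
        u=(w2pix(im,q)+.5-[l,t])*k;print(c,np.round(w2pix(im,q),1));cv2.circle(s,tuple(int(v) for v in u),3,col,-1)
    out.append(s)
cv2.imwrite("pics/g2.png",np.hstack(out))
for c in("side","top"): print([(r["conf"],r["bbox"]) for r in spotter.search_frame("paperweight",c)[:2]])
E
```

```text
side [249.3 323.4]
side [248.6 313.7]
side [249.  310.1]
side [250.3 328.4]
top [195.9 190.6]
top [193.5 188.8]
top [192.8 188.7]
top [197.5 191.9]
[(0.97, [240.8, 304.8, 260.5, 333.3])]
[(0.24, [205.2, 181.8, 230.5, 205.7])]
```

View pics/g2.png

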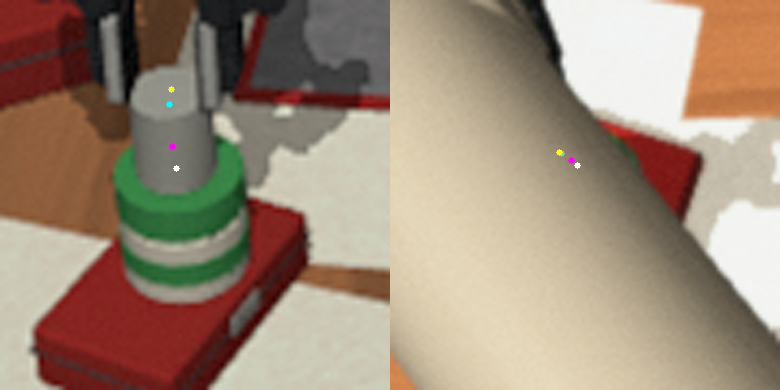

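The side view puts the finger tips about 10 px away from the projected TCP. I'll check that offset against the start picture before opening the fingers.

```bash
python3 - <<'E'
from h import *
im=imaging.read_camera("side")
for q in([.2358,-.5788,.2073],[.2358,-.5788,.2203],[.2358,-.5788,.2613]): print(w2pix(im,q))
a=cv2.imread("pics/side0.png")[20:120,400:530];a=cv2.resize(a,None,fx=5,fy=5,interpolation=cv2.INTER_CUBIC)
for q,col in(([.2358,-.5788,.2073],(255,0,255)),([.2358,-.5788,.2203],(0,255,0))):
    u=(w2pix(im,q)+.5-[400,20])*5;cv2.circle(a,tuple(int(v) for v in u),3,col,-1)
cv2.imwrite("pics/g3.png",a)
o=readout.get_obs();print(o["ee_pos"],o["grip_width"],o["finger_force"],o["joint_pos"],o["contact_force"],o["ft_torque"])
E
```

```text
[454.21636043 102.9753961 ]
[454.8815137   98.20778475]
[457.01994114  82.8802034 ]
[0.63140163 0.26601359 0.08336985] 0.3008819998764825 43.888991475105286 [-0.0519916   0.66982963 -0.62466176  1.32502125  0.39070434  1.26592132
 -0.68527288] [-2.01791358 -0.79189205  5.2628626 ] [-0.12901114  0.3724      0.02290251]
```

View pics/g3.png

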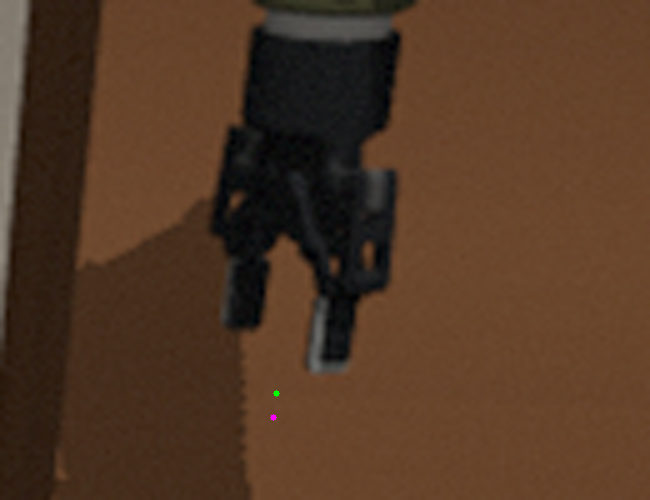

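Emit:
drive_tool(targets=[{"tx":0,"ty":0,"tz":0,"wx":0,"wy":0,"wz":0},{"tx":0,"ty":0,"tz":0,"wx":0,"wy":0,"wz":0},{"tx":0,"ty":0,"tz":0,"wx":0,"wy":0,"wz":0},{"tx":0,"ty":0,"tz":0,"wx":0,"wy":0,"wz":0},{"tx":0,"ty":0,"tz":0,"wx":0,"wy":0,"wz":0},{"tx":0,"ty":0,"tz":20,"wx":0,"wy":0,"wz":0},{"tx":0,"ty":0,"tz":50,"wx":0,"wy":0,"wz":0},{"tx":0,"ty":0,"tz":80,"wx":0,"wy":0,"wz":0}], gripper=60)

```text
clock: 6.2
ee_pos: [0.6304, 0.265, 0.1617]
orientation: [0.706, 0.708, -0.001, -0.0]
contact_force: [0.6, 0.5, -0.1]
grip_width: 0.705
finger_force: 0.0
```

Emit:
drive_tool(targets=[{"tx":0,"ty":-50,"tz":0,"wx":0,"wy":0,"wz":0},{"tx":0,"ty":-100,"tz":0,"wx":0,"wy":0,"wz":0},{"tx":-50,"ty":-115,"tz":0,"wx":0,"wy":0,"wz":0},{"tx":-80,"ty":-115,"tz":-20,"wx":0,"wy":0,"wz":0},{"tx":-80,"ty":-115,"tz":-60,"wx":0,"wy":0,"wz":0},{"tx":-80,"ty":-115,"tz":-100,"wx":0,"wy":0,"wz":0},{"tx":-80,"ty":-115,"tz":-110,"wx":0,"wy":0,"wz":0},{"tx":-80,"ty":-115,"tz":-110,"wx":0,"wy":0,"wz":0}], gripper=10)

```text
clock: 7.0
ee_pos: [0.5498, 0.1499, 0.0502]
orientation: [0.706, 0.708, -0.001, -0.001]
contact_force: [1.0, 0.1, 0.4]
grip_width: 0.116
finger_force: 0.0
```

```bash
python3 - <<'E'
from h import *
im=imaging.read_camera("side");o=readout.get_obs();p=o["ee_pos"];print(p,o["grip_width"],o["finger_force"],o["contact_force"])
u=w2pix(im,p);l,t=int(u[0])-60,int(u[1])-70;s=cv2.resize(im["color"][t:t+110,l:l+120,::-1],None,fx=5,fy=5,interpolation=cv2.INTER_CUBIC)
for q,c in((p,(255,0,255)),(p+[0,0,.019],(0,255,0))): cv2.circle(s,tuple(int(v) for v in (w2pix(im,q)+.5-[l,t])*5),3,c,-1)
cv2.imwrite("pics/g4.png",s)
for c in("side","top"):
    im=imaging.read_camera(c);print([(r["conf"],r["bbox"]) for r in spotter.search_frame("paperweight",c)[:2]])
E
```

```text
[0.55107682 0.15057085 0.05189651] 0.11816597016803969 0.0 [-0.02457001  0.6397567   0.29839037]
[(0.87, [240.8, 304.8, 259.8, 334.3])]
[(0.66, [264.9, 191.9, 321.0, 228.1])]
```

View pics/g4.png

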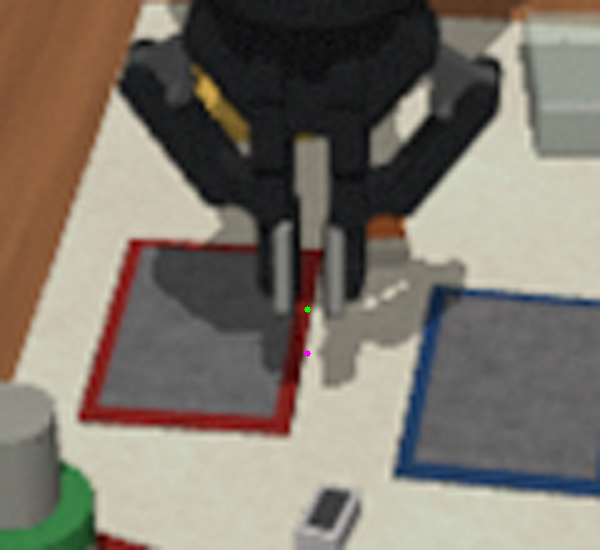

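The side view shows the tips at crop (283,313) and (335,313). That's level with the projected point 19 mm above the TCP, so the real tips look about 19 mm higher than stated. I'll confirm by touching the desk gently.

Emit:
drive_tool(targets=[{"tx":0,"ty":0,"tz":-15,"wx":0,"wy":0,"wz":0},{"tx":0,"ty":0,"tz":-30,"wx":0,"wy":0,"wz":0},{"tx":0,"ty":0,"tz":-40,"wx":0,"wy":0,"wz":0},{"tx":0,"ty":0,"tz":-46,"wx":0,"wy":0,"wz":0},{"tx":0,"ty":0,"tz":-46,"wx":0,"wy":0,"wz":0}])

```text
clock: 7.75
ee_pos: [0.5498, 0.1499, 0.0038]
orientation: [0.706, 0.708, -0.001, -0.001]
contact_force: [0.1, 0.1, -0.7]
grip_width: 0.119
finger_force: 0.0
```

Emit:
drive_tool(targets=[{"tx":0,"ty":0,"tz":-4,"wx":0,"wy":0,"wz":0},{"tx":0,"ty":0,"tz":-7,"wx":0,"wy":0,"wz":0},{"tx":0,"ty":0,"tz":-7,"wx":0,"wy":0,"wz":0}])

```text
clock: 8.05
ee_pos: [0.5507, 0.1502, -0.0019]
orientation: [0.706, 0.708, -0.0, -0.0]
contact_force: [-0.2, 0.8, -0.9]
grip_width: 0.118
finger_force: 0.0
```

Emit:
drive_tool(targets=[{"tx":0,"ty":0,"tz":-4,"wx":0,"wy":0,"wz":0},{"tx":0,"ty":0,"tz":-8,"wx":0,"wy":0,"wz":0},{"tx":0,"ty":0,"tz":-8,"wx":0,"wy":0,"wz":0}])

```text
clock: 8.35
ee_pos: [0.5504, 0.15, -0.0104]
orientation: [0.706, 0.708, -0.0, -0.0]
contact_force: [-0.0, 0.5, 0.8]
grip_width: 0.116
finger_force: 0.0
```

Emit:
drive_tool(targets=[{"tx":0,"ty":0,"tz":-2,"wx":0,"wy":0,"wz":0},{"tx":0,"ty":0,"tz":-4,"wx":0,"wy":0,"wz":0},{"tx":0,"ty":0,"tz":-4,"wx":0,"wy":0,"wz":0}])

```text
clock: 8.65
ee_pos: [0.5506, 0.1501, -0.014]
orientation: [0.706, 0.708, -0.0, -0.0]
contact_force: [0.2, -1.0, -0.5]
grip_width: 0.12
finger_force: 0.0
```

Emit:
drive_tool(targets=[{"tx":0,"ty":0,"tz":-2,"wx":0,"wy":0,"wz":0},{"tx":0,"ty":0,"tz":-3,"wx":0,"wy":0,"wz":0},{"tx":0,"ty":0,"tz":-3,"wx":0,"wy":0,"wz":0}])

```text
clock: 8.95
ee_pos: [0.5507, 0.1502, -0.0169]
orientation: [0.706, 0.708, -0.0, -0.0]
contact_force: [0.2, 0.2, -0.4]
grip_width: 0.12
finger_force: 0.0
```

Emit:
drive_tool(targets=[{"tx":0,"ty":0,"tz":-2,"wx":0,"wy":0,"wz":0},{"tx":0,"ty":0,"tz":-2,"wx":0,"wy":0,"wz":0}])

```text
clock: 9.15
ee_pos: [0.5507, 0.1502, -0.019]
orientation: [0.706, 0.708, -0.0, -0.0]
contact_force: [-0.1, -0.2, -0.9]
grip_width: 0.116
finger_force: 0.0
```

Emit:
drive_tool(targets=[{"tx":0,"ty":0,"tz":-2,"wx":0,"wy":0,"wz":0},{"tx":0,"ty":0,"tz":-2,"wx":0,"wy":0,"wz":0}])

```text
clock: 9.35
ee_pos: [0.5506, 0.1501, -0.021]
orientation: [0.706, 0.708, -0.0, -0.0]
contact_force: [-0.1, -0.5, 0.6]
grip_width: 0.116
finger_force: 0.0
```

Emit:
drive_tool(targets=[{"tx":0,"ty":0,"tz":-1,"wx":0,"wy":0,"wz":0},{"tx":0,"ty":0,"tz":-1,"wx":0,"wy":0,"wz":0}])

```text
clock: 9.55
ee_pos: [0.5507, 0.1502, -0.0218]
orientation: [0.706, 0.708, -0.0, -0.0]
contact_force: [-0.1, 0.2, 0.5]
grip_width: 0.114
finger_force: 0.0
```

```bash
python3 - <<'E'
from h import *
im=imaging.read_camera("side");o=readout.get_obs();p=o["ee_pos"];print(p)
u=w2pix(im,p);l,t=int(u[0])-60,int(u[1])-70;s=cv2.resize(im["color"][t:t+110,l:l+120,::-1],None,fx=5,fy=5,interpolation=cv2.INTER_CUBIC)
for q,c in((p,(255,0,255)),([p[0],p[1],0],(0,255,0)),([p[0]-.02,p[1],0],(255,255,0)),([p[0]+.02,p[1],0],(255,255,0))): cv2.circle(s,tuple(int(v) for v in (w2pix(im,q)+.5-[l,t])*5),2,c,-1)
cv2.imwrite("pics/g5.png",s)
E
```

```text
[ 0.55077284  0.15020066 -0.02178521]
```

View pics/g5.png

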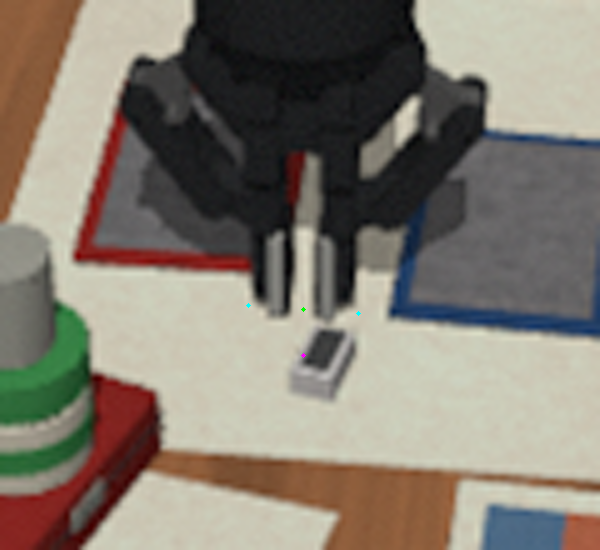

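Emit:
drive_tool(targets=[{"tx":0,"ty":0,"tz":-1,"wx":0,"wy":0,"wz":0},{"tx":0,"ty":0,"tz":-2,"wx":0,"wy":0,"wz":0},{"tx":0,"ty":0,"tz":-2,"wx":0,"wy":0,"wz":0}])

```text
clock: 9.9
ee_pos: [0.5509, 0.1502, -0.0235]
orientation: [0.706, 0.708, 0.0, 0.0]
contact_force: [-1.7, -0.3, 2.0]
grip_width: 0.117
finger_force: 1.5
```

Emit:
drive_tool(targets=[{"tx":0,"ty":0,"tz":-1,"wx":0,"wy":0,"wz":0},{"tx":0,"ty":0,"tz":-2,"wx":0,"wy":0,"wz":0},{"tx":0,"ty":0,"tz":-2,"wx":0,"wy":0,"wz":0}])

```text
clock: 10.2
ee_pos: [0.551, 0.1502, -0.0236]
orientation: [0.706, 0.708, -0.0, 0.001]
contact_force: [-8.5, -3.2, 23.0]
grip_width: 0.12
finger_force: 11.6
```

Emit:
drive_tool(targets=[{"tx":0,"ty":0,"tz":-1,"wx":0,"wy":0,"wz":0},{"tx":0,"ty":0,"tz":-2,"wx":0,"wy":0,"wz":0},{"tx":0,"ty":0,"tz":-2,"wx":0,"wy":0,"wz":0}])

```text
clock: 10.5
ee_pos: [0.5512, 0.1502, -0.0237]
orientation: [0.706, 0.708, -0.0, 0.001]
contact_force: [-17.5, -7.3, 42.8]
grip_width: 0.122
finger_force: 21.5
```

Emit:
drive_tool(targets=[{"tx":0,"ty":0,"tz":8,"wx":0,"wy":0,"wz":0},{"tx":0,"ty":0,"tz":50,"wx":0,"wy":0,"wz":0},{"tx":0,"ty":0,"tz":100,"wx":0,"wy":0,"wz":0},{"tx":0,"ty":0,"tz":150,"wx":0,"wy":0,"wz":0},{"tx":30,"ty":30,"tz":175,"wx":0,"wy":0,"wz":0},{"tx":60,"ty":65,"tz":175,"wx":0,"wy":0,"wz":0},{"tx":80,"ty":105,"tz":175,"wx":0,"wy":0,"wz":0},{"tx":80,"ty":115,"tz":175,"wx":0,"wy":0,"wz":0}], gripper=60)

```text
clock: 11.3
ee_pos: [0.6307, 0.2702, 0.1458]
orientation: [0.705, 0.709, 0.0, -0.002]
contact_force: [-0.1, 1.1, -0.2]
grip_width: 0.705
finger_force: 0.0
```

Emit:
drive_tool(targets=[{"tx":0,"ty":0,"tz":0,"wx":0,"wy":0,"wz":0},{"tx":0,"ty":0,"tz":-30,"wx":0,"wy":0,"wz":0},{"tx":0,"ty":0,"tz":-60,"wx":0,"wy":0,"wz":0},{"tx":0,"ty":0,"tz":-80,"wx":0,"wy":0,"wz":0},{"tx":0,"ty":0,"tz":-90,"wx":0,"wy":0,"wz":0},{"tx":0,"ty":0,"tz":-90,"wx":0,"wy":0,"wz":0}])

```text
clock: 11.9
ee_pos: [0.6302, 0.2631, 0.056]
orientation: [0.707, 0.708, -0.001, -0.0]
contact_force: [-0.3, -0.2, 1.0]
grip_width: 0.7
finger_force: 0.0
```

Emit:
drive_tool(targets=[{"tx":0,"ty":0,"tz":0,"wx":0,"wy":0,"wz":0},{"tx":0,"ty":0,"tz":0,"wx":0,"wy":0,"wz":0},{"tx":0,"ty":0,"tz":0,"wx":0,"wy":0,"wz":0},{"tx":0,"ty":0,"tz":0,"wx":0,"wy":0,"wz":0},{"tx":0,"ty":0,"tz":0,"wx":0,"wy":0,"wz":0},{"tx":0,"ty":0,"tz":0,"wx":0,"wy":0,"wz":0}], gripper=20, grip_force=40)

```text
clock: 12.5
ee_pos: [0.6314, 0.2656, 0.0592]
orientation: [0.706, 0.708, 0.001, 0.0]
contact_force: [-2.3, -1.3, 6.4]
grip_width: 0.336
finger_force: 39.3
```

Emit:
drive_tool(targets=[{"tx":0,"ty":0,"tz":10,"wx":0,"wy":0,"wz":0},{"tx":0,"ty":0,"tz":35,"wx":0,"wy":0,"wz":0},{"tx":-20,"ty":3,"tz":40,"wx":0,"wy":0,"wz":0},{"tx":-55,"ty":7,"tz":40,"wx":0,"wy":0,"wz":0},{"tx":-90,"ty":12,"tz":40,"wx":0,"wy":0,"wz":0},{"tx":-125,"ty":16,"tz":40,"wx":0,"wy":0,"wz":0},{"tx":-155,"ty":20,"tz":20,"wx":0,"wy":0,"wz":0},{"tx":-172,"ty":22,"tz":-10,"wx":0,"wy":0,"wz":0}])

```text
clock: 13.3
ee_pos: [0.4577, 0.2891, 0.0493]
orientation: [0.705, 0.709, 0.002, 0.001]
contact_force: [1.0, 1.5, -2.3]
grip_width: 0.336
finger_force: 40.0
```

Emit:
drive_tool(targets=[{"tx":0,"ty":0,"tz":-20,"wx":0,"wy":0,"wz":0},{"tx":0,"ty":0,"tz":-35,"wx":0,"wy":0,"wz":0},{"tx":0,"ty":0,"tz":-44,"wx":0,"wy":0,"wz":0},{"tx":0,"ty":0,"tz":-44,"wx":0,"wy":0,"wz":0},{"tx":0,"ty":0,"tz":-44,"wx":0,"wy":0,"wz":0}])

```text
clock: 13.8
ee_pos: [0.4595, 0.2876, 0.0039]
orientation: [0.706, 0.708, 0.0, -0.0]
contact_force: [-0.5, -0.2, -1.7]
grip_width: 0.333
finger_force: 40.0
```

```bash
cat > chk.py <<'E'
from m import *
import sys
# chk.py label camera d h zbottom
l,c,d,h,z=sys.argv[1],sys.argv[2],*map(float,sys.argv[3:6])
im=imaging.read_camera(c);o=readout.get_obs();print(np.round(o["ee_pos"]*1e3,1),round(float(o["grip_width"])*85.4,1),np.round(o["contact_force"],1))
for r in spotter.cut_out(l,c)[:2]:
    m=hull(r["region"].astype(np.uint8));ys,xs=np.nonzero(m);x0=pix2w(im,(xs.mean(),ys.mean()),z+h/2)
    print(round(r["conf"],2),np.round(r["bbox"]),fit([(im,m)],(d,h),x0,z))
if len(sys.argv)>6:
    l,t,r,b=map(int,sys.argv[7:11]);k=500/(b-t);cv2.imwrite("pics/%s.png"%sys.argv[6],cv2.resize(im["color"][t:b,l:r,::-1],None,fx=k,fy=k,interpolation=cv2.INTER_CUBIC))
E
python3 chk.py paperweight side .03 .036 .013 p1 280 270 440 420
```

```text
[459.7 287.7   4.2] 28.8 [-0.   0.4 -1.5]
0.65 [348. 349. 368. 380.] (array([460.2, 283.3,   3.2]), np.float64(0.061))
```

View pics/p1.png

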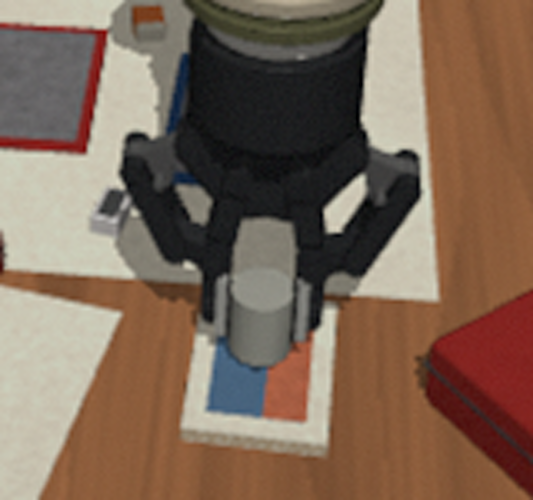

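The side view shows the paperweight upright, roughly over the middle of the postcards and about 10 mm above them. I'll lower it.

Emit:
drive_tool(targets=[{"tx":0,"ty":1,"tz":-4,"wx":0,"wy":0,"wz":0},{"tx":0,"ty":1,"tz":-7,"wx":0,"wy":0,"wz":0},{"tx":0,"ty":1,"tz":-8,"wx":0,"wy":0,"wz":0},{"tx":0,"ty":1,"tz":-8,"wx":0,"wy":0,"wz":0}])

```text
clock: 14.3
ee_pos: [0.4586, 0.2881, -0.005]
orientation: [0.706, 0.708, -0.0, -0.0]
contact_force: [0.5, -0.0, -2.3]
grip_width: 0.335
finger_force: 40.0
```

Emit:
drive_tool(targets=[{"tx":0,"ty":0,"tz":-1,"wx":0,"wy":0,"wz":0},{"tx":0,"ty":0,"tz":-2,"wx":0,"wy":0,"wz":0},{"tx":0,"ty":0,"tz":-2,"wx":0,"wy":0,"wz":0}])

```text
clock: 14.6
ee_pos: [0.4589, 0.2883, -0.0059]
orientation: [0.706, 0.708, 0.0, 0.0]
contact_force: [-3.6, -3.1, 6.8]
grip_width: 0.335
finger_force: 40.9
```

Emit:
drive_tool(targets=[{"tx":0,"ty":0,"tz":0,"wx":0,"wy":0,"wz":0},{"tx":0,"ty":0,"tz":1,"wx":0,"wy":0,"wz":0},{"tx":0,"ty":0,"tz":1,"wx":0,"wy":0,"wz":0},{"tx":0,"ty":0,"tz":1,"wx":0,"wy":0,"wz":0},{"tx":0,"ty":0,"tz":1,"wx":0,"wy":0,"wz":0},{"tx":0,"ty":0,"tz":15,"wx":0,"wy":0,"wz":0},{"tx":0,"ty":0,"tz":50,"wx":0,"wy":0,"wz":0},{"tx":0,"ty":0,"tz":90,"wx":0,"wy":0,"wz":0}], gripper=55)

```text
clock: 15.4
ee_pos: [0.4578, 0.2878, 0.0842]
orientation: [0.706, 0.708, -0.001, -0.001]
contact_force: [1.3, 1.7, 0.5]
grip_width: 0.644
finger_force: 0.0
```

Emit:
drive_tool(targets=[{"tx":40,"ty":-5,"tz":20,"wx":0,"wy":0,"wz":0},{"tx":80,"ty":-11,"tz":25,"wx":0,"wy":0,"wz":0},{"tx":120,"ty":-16,"tz":25,"wx":0,"wy":0,"wz":0},{"tx":155,"ty":-22,"tz":25,"wx":0,"wy":0,"wz":0},{"tx":171,"ty":-24,"tz":25,"wx":0,"wy":0,"wz":0},{"tx":171,"ty":-24,"tz":25,"wx":0,"wy":0,"wz":0}], gripper=72)

```text
clock: 16.0
ee_pos: [0.632, 0.2626, 0.1085]
orientation: [0.707, 0.707, 0.0, -0.0]
contact_force: [0.2, -0.7, -0.6]
grip_width: 0.841
finger_force: 0.0
```

```bash
python3 chk.py paperweight side .03 .036 .008; python3 chk.py pot_green side .048 .045 .028 p2 180 250 340 400;
```

```text
[630.3 264.  108.6] 72.1 [-1.   0.5  0.1]
0.68 [348. 354. 369. 386.] (array([459. , 289. ,   1.9]), np.float64(0.075))
0.35 [220. 336. 279. 388.] (array([630.8, 312.3, -20.9]), np.float64(0.723))
[628.7 265.2 108.9] 72.1 [-0.4  0.2  0.2]
```

View pics/p2.png

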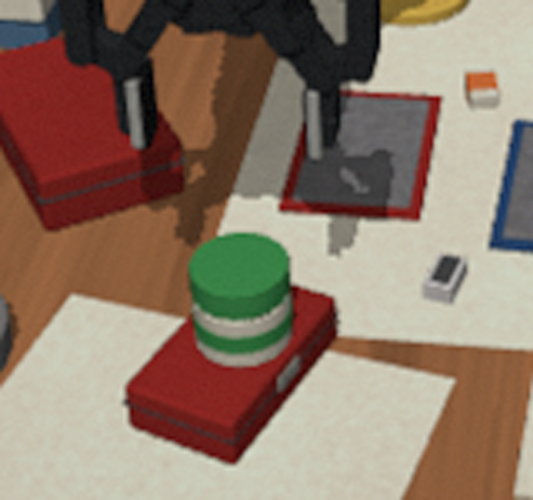

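The side view shows the pot undisturbed on the box, with the fingers either side of it. The paperweight stands at (459,289).

Emit:
drive_tool(targets=[{"tx":0,"ty":0,"tz":-40,"wx":0,"wy":0,"wz":0},{"tx":0,"ty":0,"tz":-70,"wx":0,"wy":0,"wz":0},{"tx":0,"ty":0,"tz":-86,"wx":0,"wy":0,"wz":0},{"tx":0,"ty":0,"tz":-92,"wx":0,"wy":0,"wz":0},{"tx":0,"ty":0,"tz":-92,"wx":0,"wy":0,"wz":0},{"tx":0,"ty":0,"tz":-92,"wx":0,"wy":0,"wz":0}])

```text
clock: 16.8
ee_pos: [0.6306, 0.265, 0.0181]
orientation: [0.706, 0.708, 0.001, 0.0]
contact_force: [0.4, -0.6, 0.1]
grip_width: 0.842
finger_force: 0.0
```

Emit:
drive_tool(targets=[{"tx":0,"ty":0,"tz":0,"wx":0,"wy":0,"wz":0},{"tx":0,"ty":0,"tz":0,"wx":0,"wy":0,"wz":0},{"tx":0,"ty":0,"tz":0,"wx":0,"wy":0,"wz":0},{"tx":0,"ty":0,"tz":0,"wx":0,"wy":0,"wz":0},{"tx":0,"ty":0,"tz":0,"wx":0,"wy":0,"wz":0},{"tx":0,"ty":0,"tz":0,"wx":0,"wy":0,"wz":0}], gripper=38, grip_force=35)

```text
clock: 17.4
ee_pos: [0.6307, 0.2647, 0.0179]
orientation: [0.706, 0.708, 0.001, 0.0]
contact_force: [-0.1, 0.6, 6.0]
grip_width: 0.549
finger_force: 36.4
```

Emit:
drive_tool(targets=[{"tx":0,"ty":0,"tz":10,"wx":0,"wy":0,"wz":0},{"tx":0,"ty":0,"tz":35,"wx":0,"wy":0,"wz":0},{"tx":-4,"ty":-15,"tz":50,"wx":0,"wy":0,"wz":0},{"tx":-15,"ty":-50,"tz":50,"wx":0,"wy":0,"wz":0},{"tx":-26,"ty":-90,"tz":50,"wx":0,"wy":0,"wz":0},{"tx":-38,"ty":-130,"tz":50,"wx":0,"wy":0,"wz":0},{"tx":-50,"ty":-170,"tz":50,"wx":0,"wy":0,"wz":0},{"tx":-62,"ty":-212,"tz":50,"wx":0,"wy":0,"wz":0}])

```text
clock: 18.2
ee_pos: [0.5672, 0.0509, 0.0669]
orientation: [0.706, 0.708, 0.0, 0.0]
contact_force: [-0.0, -0.4, -0.3]
grip_width: 0.555
finger_force: 36.2
```

Emit:
drive_tool(targets=[{"tx":-12,"ty":-42,"tz":0,"wx":0,"wy":0,"wz":0},{"tx":-24,"ty":-84,"tz":0,"wx":0,"wy":0,"wz":0},{"tx":-36,"ty":-126,"tz":0,"wx":0,"wy":0,"wz":0},{"tx":-48,"ty":-168,"tz":0,"wx":0,"wy":0,"wz":0},{"tx":-60,"ty":-210,"tz":0,"wx":0,"wy":0,"wz":0},{"tx":-72,"ty":-252,"tz":0,"wx":0,"wy":0,"wz":0},{"tx":-84,"ty":-292,"tz":0,"wx":0,"wy":0,"wz":0},{"tx":-92,"ty":-318,"tz":0,"wx":0,"wy":0,"wz":0}])

```text
clock: 19.0
ee_pos: [0.4742, -0.2696, 0.0669]
orientation: [0.707, 0.707, -0.001, 0.0]
contact_force: [-0.1, 0.3, -0.4]
grip_width: 0.555
finger_force: 36.2
```

Emit:
drive_tool(targets=[{"tx":-4,"ty":-14,"tz":-15,"wx":0,"wy":0,"wz":0},{"tx":-4,"ty":-14,"tz":-40,"wx":0,"wy":0,"wz":0},{"tx":-4,"ty":-14,"tz":-60,"wx":0,"wy":0,"wz":0},{"tx":-4,"ty":-14,"tz":-66,"wx":0,"wy":0,"wz":0},{"tx":-4,"ty":-14,"tz":-66,"wx":0,"wy":0,"wz":0},{"tx":-4,"ty":-14,"tz":-66,"wx":0,"wy":0,"wz":0}])

```text
clock: 19.6
ee_pos: [0.4726, -0.2792, 0.0009]
orientation: [0.706, 0.709, 0.0, 0.0]
contact_force: [-0.2, 0.4, -0.6]
grip_width: 0.554
finger_force: 36.2
```

```bash
python3 chk.py pot_green side .048 .045 .011 p3 270 130 430 280
```

```text
[ 472.8 -279.5    1.2] 47.2 [0.3 0.8 0.2]
0.3 [262. 278. 314. 317.] (array([593.7, 122.1,  11. ]), np.float64(0.458))
```

View pics/p3.png

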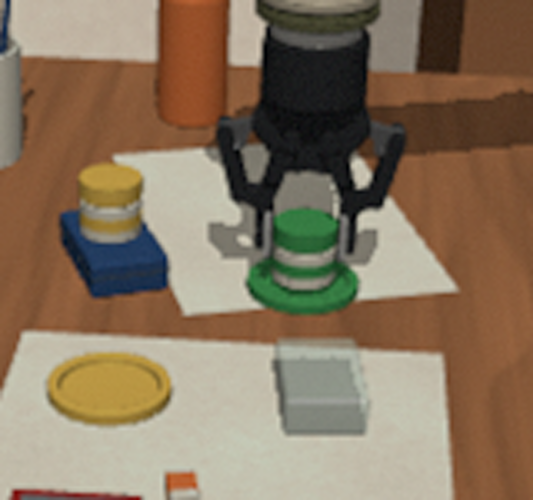

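The side view shows the green pot upright and centred over its holder, about 7 mm above the floor.

Emit:
drive_tool(targets=[{"tx":0,"ty":0,"tz":-3,"wx":0,"wy":0,"wz":0},{"tx":0,"ty":0,"tz":-6,"wx":0,"wy":0,"wz":0},{"tx":0,"ty":0,"tz":-7,"wx":0,"wy":0,"wz":0},{"tx":0,"ty":0,"tz":-7,"wx":0,"wy":0,"wz":0}])

```text
clock: 20.1
ee_pos: [0.4719, -0.28, -0.0061]
orientation: [0.706, 0.708, -0.0, 0.0]
contact_force: [-2.1, 0.9, 5.6]
grip_width: 0.551
finger_force: 37.0
```

Emit:
drive_tool(targets=[{"tx":0,"ty":0,"tz":-1,"wx":0,"wy":0,"wz":0},{"tx":0,"ty":0,"tz":-1,"wx":0,"wy":0,"wz":0}])

```text
clock: 20.3
ee_pos: [0.472, -0.2801, -0.0062]
orientation: [0.706, 0.708, -0.0, 0.0]
contact_force: [-6.6, 2.6, 16.0]
grip_width: 0.549
finger_force: 38.0
```

Emit:
drive_tool(targets=[{"tx":0,"ty":0,"tz":1,"wx":0,"wy":0,"wz":0},{"tx":0,"ty":0,"tz":1,"wx":0,"wy":0,"wz":0},{"tx":0,"ty":0,"tz":1,"wx":0,"wy":0,"wz":0},{"tx":0,"ty":0,"tz":1,"wx":0,"wy":0,"wz":0},{"tx":0,"ty":0,"tz":1,"wx":0,"wy":0,"wz":0},{"tx":0,"ty":0,"tz":20,"wx":0,"wy":0,"wz":0},{"tx":0,"ty":0,"tz":60,"wx":0,"wy":0,"wz":0},{"tx":0,"ty":0,"tz":105,"wx":0,"wy":0,"wz":0}], gripper=72)

```text
clock: 21.1
ee_pos: [0.4707, -0.279, 0.0971]
orientation: [0.706, 0.708, -0.0, -0.002]
contact_force: [0.6, -0.2, -0.4]
grip_width: 0.842
finger_force: 0.0
```

Emit:
drive_tool(targets=[{"tx":40,"ty":-6,"tz":10,"wx":0,"wy":0,"wz":0},{"tx":80,"ty":-12,"tz":10,"wx":0,"wy":0,"wz":0},{"tx":120,"ty":-19,"tz":10,"wx":0,"wy":0,"wz":0},{"tx":148,"ty":-24,"tz":10,"wx":0,"wy":0,"wz":0},{"tx":148,"ty":-24,"tz":10,"wx":0,"wy":0,"wz":0},{"tx":148,"ty":-24,"tz":10,"wx":0,"wy":0,"wz":0}])

```text
clock: 21.7
ee_pos: [0.6198, -0.3032, 0.1063]
orientation: [0.706, 0.708, 0.0, -0.001]
contact_force: [-0.3, 0.4, -0.6]
grip_width: 0.844
finger_force: 0.0
```

```bash
python3 chk.py pot_green side .048 .045 .004;python3 chk.py pot_yellow side .048 .045 .028
```

```text
[ 619.2 -303.6  106.7] 71.7 [-0.4 -0.5  0.2]
0.64 [352. 196. 372. 220.] (array([ 472.9, -277.8,   10.3]), np.float64(0.057))
[ 618.8 -304.2  107.4] 72.0 [-0.7  0.5 -0.4]
0.64 [291. 181. 314. 205.] (array([ 619.6, -302.8,   10.1]), np.float64(0.062))
```

Emit:
drive_tool(targets=[{"tx":0,"ty":0,"tz":-40,"wx":0,"wy":0,"wz":0},{"tx":0,"ty":0,"tz":-70,"wx":0,"wy":0,"wz":0},{"tx":0,"ty":0,"tz":-84,"wx":0,"wy":0,"wz":0},{"tx":0,"ty":0,"tz":-90,"wx":0,"wy":0,"wz":0},{"tx":0,"ty":0,"tz":-90,"wx":0,"wy":0,"wz":0},{"tx":0,"ty":0,"tz":-90,"wx":0,"wy":0,"wz":0}])

```text
clock: 22.5
ee_pos: [0.6209, -0.3042, 0.0192]
orientation: [0.706, 0.708, 0.001, 0.001]
contact_force: [0.2, 0.1, 0.8]
grip_width: 0.847
finger_force: 0.0
```

Emit:
drive_tool(targets=[{"tx":0,"ty":0,"tz":0,"wx":0,"wy":0,"wz":0},{"tx":0,"ty":0,"tz":0,"wx":0,"wy":0,"wz":0},{"tx":0,"ty":0,"tz":0,"wx":0,"wy":0,"wz":0},{"tx":0,"ty":0,"tz":0,"wx":0,"wy":0,"wz":0},{"tx":0,"ty":0,"tz":0,"wx":0,"wy":0,"wz":0},{"tx":0,"ty":0,"tz":0,"wx":0,"wy":0,"wz":0}], gripper=38, grip_force=35)

```text
clock: 23.1
ee_pos: [0.6207, -0.3041, 0.0189]
orientation: [0.706, 0.708, 0.0, 0.001]
contact_force: [-1.2, 0.3, 6.7]
grip_width: 0.552
finger_force: 36.4
```

Emit:
drive_tool(targets=[{"tx":0,"ty":0,"tz":10,"wx":0,"wy":0,"wz":0},{"tx":0,"ty":0,"tz":30,"wx":0,"wy":0,"wz":0},{"tx":-4,"ty":30,"tz":35,"wx":0,"wy":0,"wz":0},{"tx":-9,"ty":70,"tz":35,"wx":0,"wy":0,"wz":0},{"tx":-14,"ty":110,"tz":35,"wx":0,"wy":0,"wz":0},{"tx":-18,"ty":150,"tz":35,"wx":0,"wy":0,"wz":0},{"tx":-23,"ty":182,"tz":35,"wx":0,"wy":0,"wz":0},{"tx":-24,"ty":191,"tz":30,"wx":0,"wy":0,"wz":0}])

```text
clock: 23.9
ee_pos: [0.5961, -0.107, 0.0489]
orientation: [0.704, 0.71, 0.001, -0.0]
contact_force: [-0.5, 0.8, -1.8]
grip_width: 0.552
finger_force: 36.2
```

Emit:
drive_tool(targets=[{"tx":0,"ty":0,"tz":-20,"wx":0,"wy":0,"wz":0},{"tx":0,"ty":0,"tz":-40,"wx":0,"wy":0,"wz":0},{"tx":0,"ty":0,"tz":-50,"wx":0,"wy":0,"wz":0},{"tx":0,"ty":0,"tz":-51,"wx":0,"wy":0,"wz":0},{"tx":0,"ty":0,"tz":-51,"wx":0,"wy":0,"wz":0},{"tx":0,"ty":0,"tz":-51,"wx":0,"wy":0,"wz":0}])

```text
clock: 24.5
ee_pos: [0.5965, -0.113, -0.0028]
orientation: [0.706, 0.708, 0.0, 0.0]
contact_force: [0.9, 0.2, -0.5]
grip_width: 0.55
finger_force: 36.7
```

```bash
python3 chk.py pot_yellow side .048 .045 .007
```

```text
[ 596.5 -113.    -2.8] 47.1 [-0.4 -0.5 -0.7]
0.61 [289. 224. 312. 253.] (array([ 596.4, -111. ,    5.6]), np.float64(0.08))
```

Well centred. I'll lower it the last bit, release it, and head for the blue box.

Emit:
drive_tool(targets=[{"tx":0,"ty":0,"tz":-1,"wx":0,"wy":0,"wz":0},{"tx":0,"ty":0,"tz":-2,"wx":0,"wy":0,"wz":0},{"tx":0,"ty":0,"tz":-3,"wx":0,"wy":0,"wz":0},{"tx":0,"ty":0,"tz":-3,"wx":0,"wy":0,"wz":0}])

```text
clock: 25.0
ee_pos: [0.5961, -0.1129, -0.0053]
orientation: [0.706, 0.708, -0.0, 0.0]
contact_force: [-5.6, -0.7, 11.9]
grip_width: 0.547
finger_force: 37.7
```

Emit:
drive_tool(targets=[{"tx":0,"ty":0,"tz":1,"wx":0,"wy":0,"wz":0},{"tx":0,"ty":0,"tz":1,"wx":0,"wy":0,"wz":0},{"tx":0,"ty":0,"tz":1,"wx":0,"wy":0,"wz":0},{"tx":0,"ty":0,"tz":1,"wx":0,"wy":0,"wz":0},{"tx":0,"ty":0,"tz":1,"wx":0,"wy":0,"wz":0},{"tx":0,"ty":0,"tz":20,"wx":0,"wy":0,"wz":0},{"tx":0,"ty":0,"tz":60,"wx":0,"wy":0,"wz":0},{"tx":0,"ty":0,"tz":105,"wx":0,"wy":0,"wz":0}], gripper=80)

```text
clock: 25.8
ee_pos: [0.5945, -0.1126, 0.0979]
orientation: [0.706, 0.708, -0.001, -0.002]
contact_force: [0.0, -0.2, 0.9]
grip_width: 0.935
finger_force: 0.0
```

```bash
python3 - <<'E'
from m import *
T=imaging.read_camera("top");S=imaging.read_camera("side");save(T,"t2");save(S,"s2")
for n,c,rt,rs,x0 in(("red","red",(172,170,238,222),(215,330,285,390),(.635,.266)),("blue","blue",(430,170,495,220),(280,190,325,226),(.618,-.302))):
    for im,r in((T,rt),(S,rs)):
        m=hull(cmask(im,c,r));print(n,fit([(im,m)],(.06,.1,.028),x0,0))
E
python3 chk.py pot_yellow side .048 .045 .004
```

```text
red (array([635.1, 265.2, 159.1]), np.float64(0.103))
red (array([633.6, 266.4, 162.1]), np.float64(0.099))
blue (array([ 626.4, -326. ,   34.1]), np.float64(1.396))
blue (array([ 617.8, -302.3,  198.4]), np.float64(0.118))
[ 598.3 -112.8  102. ] 80.0 [-0.9 -0.4  0.1]
0.63 [290. 224. 318. 253.] (array([ 596.4, -114.3,    4.1]), np.float64(0.044))
0.17 [290. 193. 324. 220.] (array([ 614.5, -268.5,    2.4]), np.float64(0.337))
```

View pics/t2.png

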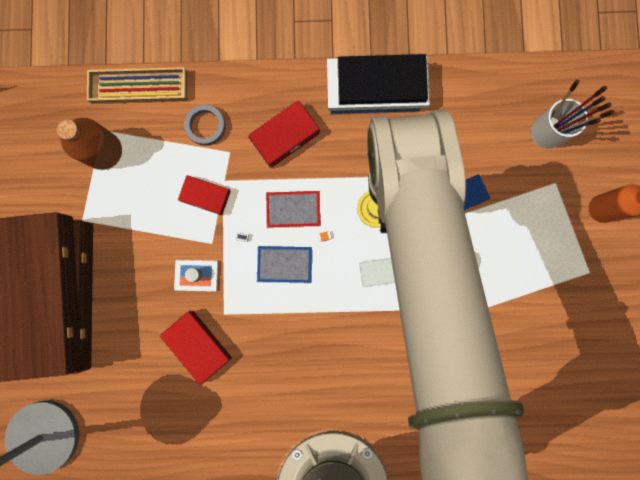

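The top view shows the paperweight centred on the postcards, the yellow pot released in its holder, and the red box clear at (204,195). The arm hides part of the blue box. I'll go to the blue box now.

Emit:
drive_tool(targets=[{"tx":5,"ty":-40,"tz":0,"wx":0,"wy":0,"wz":5},{"tx":10,"ty":-85,"tz":0,"wx":0,"wy":0,"wz":10},{"tx":15,"ty":-130,"tz":0,"wx":0,"wy":0,"wz":15},{"tx":20,"ty":-170,"tz":0,"wx":0,"wy":0,"wz":20},{"tx":21,"ty":-189,"tz":0,"wx":0,"wy":0,"wz":20},{"tx":21,"ty":-189,"tz":-30,"wx":0,"wy":0,"wz":20},{"tx":21,"ty":-189,"tz":-55,"wx":0,"wy":0,"wz":20},{"tx":21,"ty":-189,"tz":-55,"wx":0,"wy":0,"wz":20}])

```text
clock: 26.8
ee_pos: [0.6135, -0.2999, 0.0376]
orientation: [0.572, 0.82, -0.001, -0.005]
contact_force: [-0.1, 0.0, -0.4]
grip_width: 0.934
finger_force: 0.0
```

```bash
python3 - <<'E'
from h import *
o=readout.get_obs();print(o["ee_pos"],o["orientation"],o["joint_pos"])
im=imaging.read_camera("side");cv2.imwrite("pics/p4.png",cv2.resize(im["color"][140:250,240:370,::-1],None,fx=5,fy=5,interpolation=cv2.INTER_CUBIC))
E
```

```text
[ 0.61345296 -0.29991091  0.03761752] [ 5.72401115e-01  8.19960448e-01 -6.36240455e-04 -4.62841455e-03] [ 0.77810216  0.70738396 -0.58095867  1.36163974  0.39157507  1.19682904
  0.51394209]
```

View pics/p4.png

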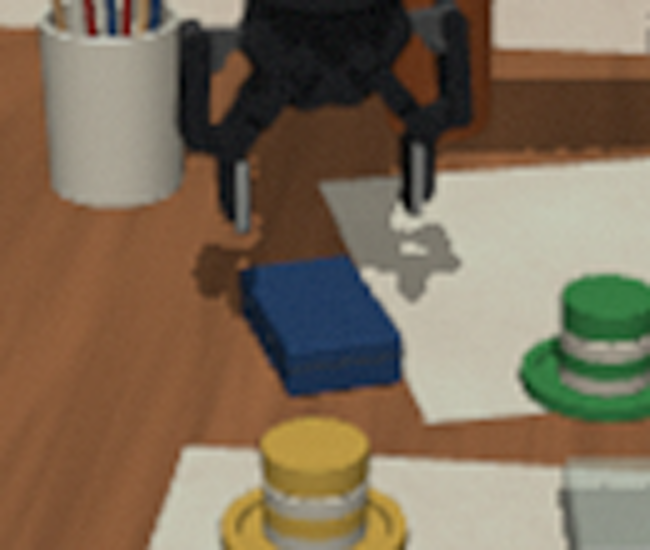

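The side view shows the blue box at crop (320,325), with the open fingers above and behind it and room on both sides. I'll lower further, let it settle and re-read.

Emit:
drive_tool(targets=[{"tx":0,"ty":0,"tz":-10,"wx":0,"wy":0,"wz":0},{"tx":0,"ty":0,"tz":-20,"wx":0,"wy":0,"wz":0},{"tx":0,"ty":0,"tz":-20,"wx":0,"wy":0,"wz":0},{"tx":0,"ty":0,"tz":-20,"wx":0,"wy":0,"wz":0}])

```text
clock: 27.25
ee_pos: [0.6169, -0.3017, 0.0234]
orientation: [0.572, 0.82, -0.0, -0.0]
contact_force: [-0.5, 0.1, 0.8]
grip_width: 0.934
finger_force: 0.0
```

Emit:
drive_tool(targets=[{"tx":1,"ty":0,"tz":-15,"wx":0,"wy":0,"wz":0},{"tx":1,"ty":0,"tz":-30,"wx":0,"wy":0,"wz":0},{"tx":1,"ty":0,"tz":-40,"wx":0,"wy":0,"wz":0},{"tx":1,"ty":0,"tz":-44,"wx":0,"wy":0,"wz":0},{"tx":1,"ty":0,"tz":-44,"wx":0,"wy":0,"wz":0}])

```text
clock: 27.75
ee_pos: [0.6171, -0.3015, -0.0221]
orientation: [0.572, 0.82, -0.0, -0.001]
contact_force: [-0.2, -0.1, 0.0]
grip_width: 0.934
finger_force: 0.0
```

Emit:
drive_tool(targets=[{"tx":0,"ty":0,"tz":0,"wx":0,"wy":0,"wz":0},{"tx":0,"ty":0,"tz":0,"wx":0,"wy":0,"wz":0},{"tx":0,"ty":0,"tz":0,"wx":0,"wy":0,"wz":0},{"tx":0,"ty":0,"tz":0,"wx":0,"wy":0,"wz":0},{"tx":0,"ty":0,"tz":0,"wx":0,"wy":0,"wz":0},{"tx":0,"ty":0,"tz":0,"wx":0,"wy":0,"wz":0}], gripper=50, grip_force=40)

```text
clock: 28.35
ee_pos: [0.6185, -0.3019, -0.0197]
orientation: [0.572, 0.82, 0.0, 0.001]
contact_force: [0.4, 0.1, 5.7]
grip_width: 0.696
finger_force: 44.0
```

Emit:
drive_tool(targets=[{"tx":0,"ty":0,"tz":10,"wx":0,"wy":0,"wz":0},{"tx":0,"ty":0,"tz":40,"wx":0,"wy":0,"wz":0},{"tx":0,"ty":0,"tz":75,"wx":0,"wy":0,"wz":0},{"tx":-8,"ty":20,"tz":85,"wx":0,"wy":0,"wz":-3},{"tx":-21,"ty":58,"tz":85,"wx":0,"wy":0,"wz":-7},{"tx":-35,"ty":98,"tz":85,"wx":0,"wy":0,"wz":-11},{"tx":-49,"ty":138,"tz":85,"wx":0,"wy":0,"wz":-15},{"tx":-63,"ty":178,"tz":85,"wx":0,"wy":0,"wz":-19}])

```text
clock: 29.15
ee_pos: [0.5536, -0.1224, 0.0645]
orientation: [0.701, 0.713, -0.0, -0.0]
contact_force: [0.1, 0.3, -2.1]
grip_width: 0.696
finger_force: 43.4
```

Emit:
drive_tool(targets=[{"tx":-14,"ty":40,"tz":0,"wx":0,"wy":0,"wz":-3},{"tx":-28,"ty":80,"tz":0,"wx":0,"wy":0,"wz":-3},{"tx":-42,"ty":120,"tz":0,"wx":0,"wy":0,"wz":-3},{"tx":-56,"ty":160,"tz":0,"wx":0,"wy":0,"wz":-3},{"tx":-70,"ty":198,"tz":0,"wx":0,"wy":0,"wz":-3},{"tx":-77,"ty":217,"tz":-10,"wx":0,"wy":0,"wz":-3},{"tx":-77,"ty":217,"tz":-40,"wx":0,"wy":0,"wz":-3},{"tx":-77,"ty":217,"tz":-60,"wx":0,"wy":0,"wz":-3}])

```text
clock: 29.95
ee_pos: [0.477, 0.0938, 0.0035]
orientation: [0.718, 0.696, -0.0, 0.0]
contact_force: [-0.1, -1.0, -1.5]
grip_width: 0.697
finger_force: 43.4
```

Emit:
drive_tool(targets=[{"tx":0,"ty":0,"tz":-8,"wx":0,"wy":0,"wz":0},{"tx":0,"ty":0,"tz":-12,"wx":0,"wy":0,"wz":0},{"tx":0,"ty":0,"tz":-12,"wx":0,"wy":0,"wz":0},{"tx":0,"ty":0,"tz":-12,"wx":0,"wy":0,"wz":0}])

```text
clock: 30.35
ee_pos: [0.4785, 0.0932, -0.0068]
orientation: [0.718, 0.696, 0.001, 0.0]
contact_force: [0.5, -0.1, -1.6]
grip_width: 0.696
finger_force: 43.4
```

```bash
python3 - <<'E'
from h import *
o=readout.get_obs();print(o["ee_pos"],o["grip_width"],o["orientation"])
im=imaging.read_camera("side");cv2.imwrite("pics/p5.png",cv2.resize(im["color"][230:350,240:400,::-1],None,fx=4,fy=4,interpolation=cv2.INTER_CUBIC))
E
```

```text
[ 0.47853038  0.09322282 -0.00683467] 0.6964514198072563 [7.18477427e-01 6.95549999e-01 5.09109989e-04 3.55414198e-04]
```

View pics/p5.png

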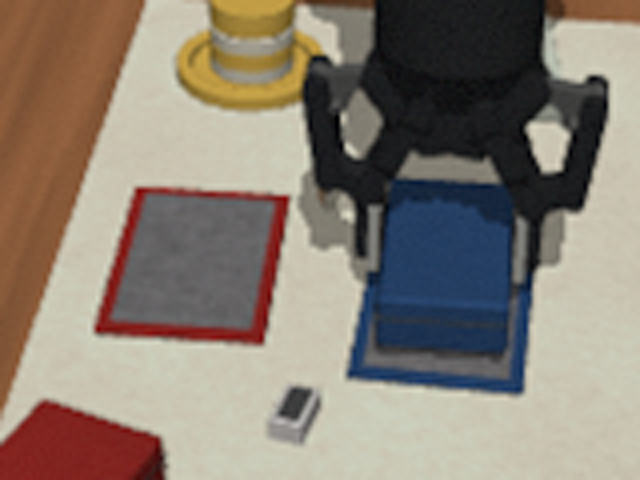

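The side view shows the blue box aligned over its mat, just above it and centred left to right.

Emit:
drive_tool(targets=[{"tx":0,"ty":0,"tz":-3,"wx":0,"wy":0,"wz":0},{"tx":0,"ty":0,"tz":-6,"wx":0,"wy":0,"wz":0},{"tx":0,"ty":0,"tz":-8,"wx":0,"wy":0,"wz":0},{"tx":0,"ty":0,"tz":-9,"wx":0,"wy":0,"wz":0},{"tx":0,"ty":0,"tz":-9,"wx":0,"wy":0,"wz":0}])

```text
clock: 30.9
ee_pos: [0.4778, 0.093, -0.0159]
orientation: [0.718, 0.696, -0.0, 0.0]
contact_force: [-5.8, -1.9, 12.8]
grip_width: 0.698
finger_force: 44.8
```

Emit:
drive_tool(targets=[{"tx":0,"ty":0,"tz":-1,"wx":0,"wy":0,"wz":0},{"tx":0,"ty":0,"tz":-1,"wx":0,"wy":0,"wz":0}])

```text
clock: 31.1
ee_pos: [0.4778, 0.093, -0.016]
orientation: [0.718, 0.696, -0.001, 0.001]
contact_force: [-11.0, -3.0, 27.0]
grip_width: 0.696
finger_force: 46.3
```

Emit:
drive_tool(targets=[{"tx":0,"ty":0,"tz":2,"wx":0,"wy":0,"wz":0},{"tx":0,"ty":0,"tz":2,"wx":0,"wy":0,"wz":0},{"tx":0,"ty":0,"tz":2,"wx":0,"wy":0,"wz":0},{"tx":0,"ty":0,"tz":2,"wx":0,"wy":0,"wz":0},{"tx":0,"ty":0,"tz":2,"wx":0,"wy":0,"wz":0},{"tx":0,"ty":0,"tz":20,"wx":0,"wy":0,"wz":0},{"tx":0,"ty":0,"tz":60,"wx":0,"wy":0,"wz":0},{"tx":0,"ty":0,"tz":90,"wx":0,"wy":0,"wz":0}], gripper=80)

```text
clock: 31.9
ee_pos: [0.4777, 0.0936, 0.0736]
orientation: [0.718, 0.696, 0.0, -0.0]
contact_force: [0.7, -0.4, -0.6]
grip_width: 0.938
finger_force: 0.0
```

Emit:
drive_tool(targets=[{"tx":30,"ty":33,"tz":0,"wx":0,"wy":0,"wz":-5},{"tx":60,"ty":66,"tz":0,"wx":0,"wy":0,"wz":-10},{"tx":90,"ty":99,"tz":0,"wx":0,"wy":0,"wz":-15},{"tx":120,"ty":132,"tz":0,"wx":0,"wy":0,"wz":-17.7},{"tx":150,"ty":165,"tz":0,"wx":0,"wy":0,"wz":-17.7},{"tx":157,"ty":173,"tz":-20,"wx":0,"wy":0,"wz":-17.7},{"tx":157,"ty":173,"tz":-40,"wx":0,"wy":0,"wz":-17.7},{"tx":157,"ty":173,"tz":-45,"wx":0,"wy":0,"wz":-17.7}])

```text
clock: 32.7
ee_pos: [0.6331, 0.2659, 0.0237]
orientation: [0.817, 0.577, -0.002, -0.001]
contact_force: [-0.0, -0.1, -0.5]
grip_width: 0.937
finger_force: 0.0
```

Emit:
drive_tool(targets=[{"tx":0,"ty":0,"tz":0,"wx":0,"wy":0,"wz":0},{"tx":0,"ty":0,"tz":0,"wx":0,"wy":0,"wz":0},{"tx":0,"ty":0,"tz":0,"wx":0,"wy":0,"wz":0}])

```text
clock: 33.0
ee_pos: [0.6356, 0.2661, 0.0289]
orientation: [0.817, 0.577, 0.001, 0.0]
contact_force: [-0.5, 0.2, -0.1]
grip_width: 0.934
finger_force: 0.0
```

```bash
python3 - <<'E'
from m import *
o=readout.get_obs();print(o["ee_pos"],o["grip_width"],o["orientation"])
T=imaging.read_camera("top");S=imaging.read_camera("side");save(S,"s3")
m=hull(cmask(S,"red",(215,330,285,390)));print("red",fit([(S,m)],(.06,.1,.028),(.635,.266),0))
h=cv2.cvtColor(S["color"],cv2.COLOR_RGB2HSV);mm=cmask(S,"blue",(320,265,378,332));print(mm.sum(),cv2.boundingRect(cv2.findNonZero(mm)))
cv2.imwrite("pics/p6.png",cv2.resize(S["color"][240:400,190:400,::-1],None,fx=3.5,fy=3.5,interpolation=cv2.INTER_CUBIC))
E
```

```text
[0.63559471 0.26611345 0.02886078] 0.9340937497858282 [8.17013421e-01 5.76617668e-01 1.03434602e-03 2.55124554e-04]
red (array([633.8, 266.9, -16.6]), np.float64(0.099))
1592 (327, 279, 47, 49)
```

View pics/p6.png

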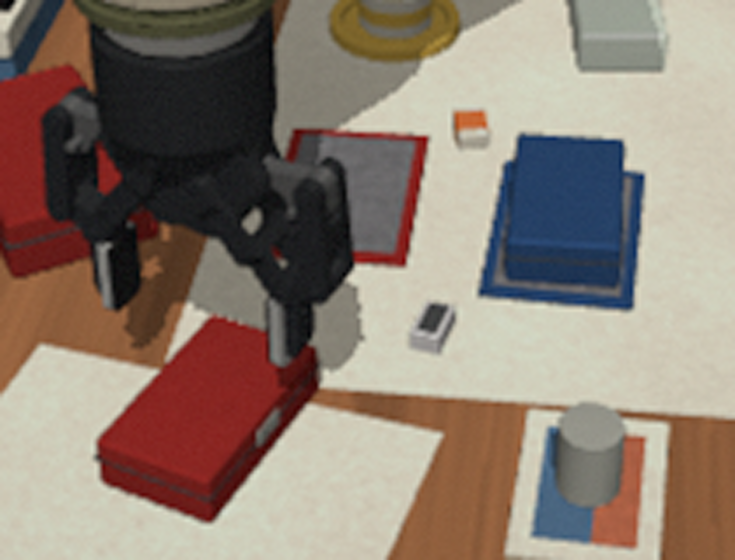

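The side view shows the blue box flat and centred on its mat, the paperweight standing on the postcards, and the gripper above the red box, aligned with it.

Emit:
drive_tool(targets=[{"tx":-1,"ty":0,"tz":-15,"wx":0,"wy":0,"wz":0},{"tx":-1,"ty":0,"tz":-30,"wx":0,"wy":0,"wz":0},{"tx":-1,"ty":0,"tz":-42,"wx":0,"wy":0,"wz":0},{"tx":-1,"ty":0,"tz":-49,"wx":0,"wy":0,"wz":0},{"tx":-1,"ty":0,"tz":-49,"wx":0,"wy":0,"wz":0},{"tx":-1,"ty":0,"tz":-49,"wx":0,"wy":0,"wz":0}])

```text
clock: 33.7
ee_pos: [0.6338, 0.2664, -0.0219]
orientation: [0.817, 0.577, -0.0, -0.0]
contact_force: [0.3, 0.6, 0.2]
grip_width: 0.939
finger_force: 0.0
```

Emit:
drive_tool(targets=[{"tx":0,"ty":0,"tz":0,"wx":0,"wy":0,"wz":0},{"tx":0,"ty":0,"tz":0,"wx":0,"wy":0,"wz":0},{"tx":0,"ty":0,"tz":0,"wx":0,"wy":0,"wz":0},{"tx":0,"ty":0,"tz":0,"wx":0,"wy":0,"wz":0},{"tx":0,"ty":0,"tz":0,"wx":0,"wy":0,"wz":0},{"tx":0,"ty":0,"tz":0,"wx":0,"wy":0,"wz":0}], gripper=50, grip_force=40)

```text
clock: 34.3
ee_pos: [0.6345, 0.2666, -0.0207]
orientation: [0.817, 0.577, 0.001, 0.0]
contact_force: [-1.4, -0.5, 5.7]
grip_width: 0.695
finger_force: 45.2
```

Emit:
drive_tool(targets=[{"tx":0,"ty":0,"tz":10,"wx":0,"wy":0,"wz":0},{"tx":0,"ty":0,"tz":35,"wx":0,"wy":0,"wz":0},{"tx":-4,"ty":-25,"tz":40,"wx":0,"wy":0,"wz":4},{"tx":-11,"ty":-65,"tz":40,"wx":0,"wy":0,"wz":9},{"tx":-18,"ty":-105,"tz":40,"wx":0,"wy":0,"wz":14},{"tx":-25,"ty":-145,"tz":40,"wx":0,"wy":0,"wz":18},{"tx":-31,"ty":-180,"tz":40,"wx":0,"wy":0,"wz":20},{"tx":-33.5,"ty":-194,"tz":35,"wx":0,"wy":0,"wz":20}])

```text
clock: 35.1
ee_pos: [0.6004, 0.0666, 0.0136]
orientation: [0.706, 0.708, -0.001, 0.001]
contact_force: [-0.3, 0.0, -1.1]
grip_width: 0.692
finger_force: 44.5
```

Emit:
drive_tool(targets=[{"tx":0,"ty":0,"tz":-10,"wx":0,"wy":0,"wz":0},{"tx":0,"ty":0,"tz":-20,"wx":0,"wy":0,"wz":0},{"tx":0,"ty":0,"tz":-25,"wx":0,"wy":0,"wz":0},{"tx":0,"ty":0,"tz":-25,"wx":0,"wy":0,"wz":0}])

```text
clock: 35.5
ee_pos: [0.5993, 0.0743, -0.013]
orientation: [0.703, 0.711, -0.0, -0.001]
contact_force: [0.3, -0.4, -1.7]
grip_width: 0.69
finger_force: 44.5
```

Emit:
drive_tool(targets=[{"tx":0,"ty":0,"tz":0,"wx":0,"wy":0,"wz":0},{"tx":0,"ty":0,"tz":-2,"wx":0,"wy":0,"wz":0},{"tx":0,"ty":0,"tz":-4,"wx":0,"wy":0,"wz":0},{"tx":0,"ty":0,"tz":-4,"wx":0,"wy":0,"wz":0}])

```text
clock: 35.9
ee_pos: [0.6002, 0.0723, -0.0159]
orientation: [0.704, 0.71, -0.0, -0.0]
contact_force: [-0.7, -0.5, -0.8]
grip_width: 0.696
finger_force: 44.5
```

Emit:
drive_tool(targets=[{"tx":0,"ty":0,"tz":-1,"wx":0,"wy":0,"wz":0},{"tx":0,"ty":0,"tz":-1,"wx":0,"wy":0,"wz":0}])

```text
clock: 36.1
ee_pos: [0.6004, 0.0722, -0.0167]
orientation: [0.704, 0.71, 0.0, 0.0]
contact_force: [-0.1, 0.3, -1.2]
grip_width: 0.692
finger_force: 44.4
```

Emit:
drive_tool(targets=[{"tx":0,"ty":0,"tz":-1,"wx":0,"wy":0,"wz":0},{"tx":0,"ty":0,"tz":-1,"wx":0,"wy":0,"wz":0}])

```text
clock: 36.3
ee_pos: [0.6005, 0.0721, -0.0167]
orientation: [0.704, 0.71, 0.0, 0.0]
contact_force: [-3.7, -1.8, 8.0]
grip_width: 0.694
finger_force: 45.5
```

Contact. I'll release it, lift, and move back clear so the cameras can check everything.

Emit:
drive_tool(targets=[{"tx":0,"ty":0,"tz":0.5,"wx":0,"wy":0,"wz":0},{"tx":0,"ty":0,"tz":0.5,"wx":0,"wy":0,"wz":0},{"tx":0,"ty":0,"tz":0.5,"wx":0,"wy":0,"wz":0},{"tx":0,"ty":0,"tz":0.5,"wx":0,"wy":0,"wz":0},{"tx":0,"ty":0,"tz":0.5,"wx":0,"wy":0,"wz":0},{"tx":0,"ty":0,"tz":30,"wx":0,"wy":0,"wz":0},{"tx":0,"ty":0,"tz":75,"wx":0,"wy":0,"wz":0},{"tx":0,"ty":0,"tz":125,"wx":0,"wy":0,"wz":0}], gripper=80)

```text
clock: 37.1
ee_pos: [0.5991, 0.072, 0.1074]
orientation: [0.704, 0.71, -0.001, -0.001]
contact_force: [0.7, -0.2, 0.0]
grip_width: 0.939
finger_force: 0.0
```

Emit:
drive_tool(targets=[{"tx":-20,"ty":-45,"tz":50,"wx":0,"wy":0,"wz":-8},{"tx":-40,"ty":-90,"tz":100,"wx":0,"wy":0,"wz":-16},{"tx":-150,"ty":-330,"tz":100,"wx":0,"wy":0,"wz":-50},{"tx":-150,"ty":-330,"tz":100,"wx":0,"wy":0,"wz":-50},{"tx":-150,"ty":-330,"tz":100,"wx":0,"wy":0,"wz":-50},{"tx":-150,"ty":-330,"tz":100,"wx":0,"wy":0,"wz":-50},{"tx":-150,"ty":-330,"tz":100,"wx":0,"wy":0,"wz":-50},{"tx":-150,"ty":-330,"tz":100,"wx":0,"wy":0,"wz":-50}])

```text
clock: 37.9
ee_pos: [0.4488, -0.2602, 0.2078]
orientation: [0.939, 0.345, -0.0, 0.0]
contact_force: [2.0, -0.7, -0.3]
grip_width: 0.936
finger_force: 0.0
```

Emit:
drive_tool(targets=[{"tx":-20,"ty":-45,"tz":0,"wx":0,"wy":0,"wz":0},{"tx":-130,"ty":-230,"tz":0,"wx":0,"wy":0,"wz":-10},{"tx":-130,"ty":-230,"tz":0,"wx":0,"wy":0,"wz":-10},{"tx":-130,"ty":-230,"tz":0,"wx":0,"wy":0,"wz":-10},{"tx":-130,"ty":-230,"tz":0,"wx":0,"wy":0,"wz":-10},{"tx":-130,"ty":-230,"tz":0,"wx":0,"wy":0,"wz":-10},{"tx":-130,"ty":-230,"tz":0,"wx":0,"wy":0,"wz":-10},{"tx":-130,"ty":-230,"tz":0,"wx":0,"wy":0,"wz":-10}])

```text
clock: 38.7
ee_pos: [0.321, -0.4869, 0.207]
orientation: [0.965, 0.263, 0.0, -0.0]
contact_force: [1.1, 0.1, -0.0]
grip_width: 0.938
finger_force: 0.0
```

```bash
python3 - <<'E'
from m import *
T=imaging.read_camera("top");S=imaging.read_camera("side")
o=readout.get_obs();print(o["ee_pos"],o["contact_force"])
from scipy.ndimage import binary_opening
for n,c,rt,x0 in(("red","red",(255,175,330,236),(.6,.072)),("blue","blue",(245,228,325,294),(.478,.093))):
    m=cmask(T,c,rt);m=binary_opening(m,np.ones((7,7))).astype(np.uint8);m=hull(m);print(n,"box",fit([(T,m)],(.06,.1,.028),x0,.004))
    m=hull(cmask(T,c,rt));print(n,"mat",fit([(T,m)],(.08,.12,.004),x0,0))
for l,d,h,z in(("pot_green",.048,.045,.004),("pot_yellow",.048,.045,.004),("paperweight",.03,.036,.008)):
    for cam,im in(("top",T),("side",S)):
        for r in spotter.cut_out(l,cam)[:1]:
            m=hull(r["region"].astype(np.uint8));ys,xs=np.nonzero(m);x0=pix2w(im,(xs.mean(),ys.mean()),z+h/2)
            print(l,cam,round(r["conf"],2),fit([(im,m)],(d,h),x0,z))
E
```

```text
[ 0.32199434 -0.48614033  0.20738828] [ 0.33104289 -0.03949674  0.171281  ]
red box (array([603.8,  75.8,   0. ]), np.float64(0.039))
red mat (array([601.4,  70.4, 180.2]), np.float64(0.061))
blue box (array([479.6,  95.5, 183.6]), np.float64(0.136))
blue mat (array([478.7,  92.6,  -1.1]), np.float64(0.079))
pot_green top 0.71 (array([ 472.7, -281.6,   12.8]), np.float64(0.107))
pot_green side 0.63 (array([ 473.2, -277.9,    2.6]), np.float64(0.043))
pot_yellow top 0.87 (array([ 596.7, -114.6,    5.6]), np.float64(0.093))
pot_yellow side 0.61 (array([ 597.4, -110.5,   -0.7]), np.float64(0.089))
paperweight top 0.71 (array([459.5, 287.7,  -4.4]), np.float64(0.103))
paperweight side 0.81 (array([459.1, 290.3,   3.9]), np.float64(0.069))
```

Everything is well within tolerance and the arm is clear, so I'm handing the job in.

```bash
python3 -c "
from plant import order
print(order.close_job())"
```

```text
the job is handed in; nothing more can be done
None
```

I handed in the job with all five pieces in their places, upright and inside the limits by the last camera check, and the arm clear; the hand-in gave no verdict.

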